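# Turn the sealed stone slab over on the drying rack with the palette knife

## Robot

A 6-joint arm with a two-finger parallel gripper is mounted at the origin on the work surface. World frame = base frame: x ahead of the robot, y to its left, z up, the work surface at z = 0. Lengths are in m, angles in degrees, forces in N, time in s.
With the tool pointing down it reaches from about 0.325 to 1 m from the base axis. Payload 5.1 kg.
Tool frame: the origin (TCP) lies midway between the tips of the shut fingers; the grasp point (between the pads) lies 19 mm behind it; x points along the fingers, y is the direction in which the jaws open and shut, and the axes are right-handed (so a half turn about x gives the same grasp; the last joint's range is limited). The gripper opens to 85 mm and grips with 20 to 120 N. Pads are 22 mm wide; open, the fingers measure 114 mm over their backs; the gripper's body (76 mm by 85 mm) begins 54 mm behind the grasp point. The pads swing forward as they close: fully open they stand 13 mm farther back than shut.
Start: joints at [-68.789, 7.093, 94.555, -0, 78.352, -4.733], TCP at [0.284, -0.584, 0.231] pointing down, gripper open.
Joint ranges: [-149.61, 149.61], [-58.7, 133.49], [1.44, 155.28], [-77.14, 257.14], [18.33, 153.61], [-166.67, 166.67]. Speed limits (degrees/s): [147.25, 147.25, 180, 180, 180, 180].

## Interface

Orientations are given as [roll, pitch, yaw] about the fixed x, y, z axes, in that order (R = Rz(yaw) Ry(pitch) Rx(roll)).
In Python, from station import r gives the robot as it stands. Calls block until the motion is done:
- r.reach(position, orientation): joint-space move of the TCP to a pose.
- r.servo_line(position, frame=None, max_speed=0.15, until_force=None): straight line of the TCP; frame=None keeps the orientation; max_speed is the mean speed in m/s. With until_force (N) it stops when the force on the tool has changed by that much, and returns True; else False.
- r.move_joints(angles): joint-space move.
- r.grip(opening): finger opening in m; the grip force is fixed at half the most; returns when the fingers have stopped.
- r.sleep(seconds).
- r.ik(position, orientation): joint angles nearest the present ones, or None.
- r.capture(name): name is "scene" or "top" or "wrist"; returns (picture, depth): 400x640x3 uint8, red, green, blue; 400x640 float32, m along the optical axis (not along the pixel's ray), 0 where there is no reading.
- r.calibration(name): a dict with "mtx" (3x3 intrinsics, pixels), "origin" and "rotation" of the camera in the world; the wrist camera has in their place "tool_from_camera" (4x4, takes a point from camera to tool coordinates, whose origin is the TCP and whose axes are the tool frame's). Camera axes: x right, y up, looking along -z (the intrinsics and any distortion apply to the point x, -y, -z); pixel columns grow to the right and rows downward; lengths in m; the calibration is good to about 2 mm. A picture is of the moment at which its call begins: read the wrist's pose just before it. calibration takes no time and is no camera call.
A pose or a line that the arm cannot do raises r.IKError and nothing moves.
- r.sign_off(): hands the job in, once; it reports no verdict.
Trained networks look in the newest picture that a camera, given by its name, has taken for a name from the list of things; names that differ only in an ending like _2 or _b are one class to them, and where a whole thing is asked for, a point or a joint stands for the part that bears it (a point fixed in the world has none). Each returns a list of dicts, best first, with "confidence" (0 to 1); they miss things now and then, are a little off and sometimes report something else, mostly with a low value. They report only what shows in the picture. A call takes as long as a camera call. They do not tell look-alikes from the thing itself.
- r.boxes_of(label, camera): "box" ([centre column, centre row, width, height] in pixels, round what is visible of it).
- r.cut_out(label, camera): "pixels" (400x640 bool, what is visible of it) and "box" ([centre column, centre row, width, height] in pixels, round what is visible of it).
Readings, each from a call of its own:
- r.get_time(): time.
- r.get_q(): joint angles.
- r.get_qd(): joint speeds.
- r.get_effort(): joint torques, N m.
- r.get_eef_pos(): TCP position.
- r.get_orientation(): TCP orientation.
- r.get_force(): force on the tool from outside, world axes, zero at the start.
- r.get_wrist_torque(): the same for the moment, N m.
- r.get_finger_gap(): finger opening in m.
Only numpy, scipy, OpenCV 4.12 (cv2) and the standard library are available. Lean on these libraries where they do the work, as an engineer would, in place of code of your own. Each camera call takes 0.05 s, during which the arm holds its last target. There are 200 camera calls.

## Task

Two stone slabs are drying on the batten rack: with the cranked palette knife, turn over the one that still lies with its dark sealed face up, without letting the fingers or the arm touch it, because its edges are still tacky. Slip the blade under the slab's overhanging edge and, with one brisk turn of the wrist, roll the knife about half-way up onto its edge so that the slab tips over onto the empty half of the rack and lies flat across the battens, pale sawn face up. Then lay the knife back as you found it, handle in its wooden rest and blade flat on the bench, and leave the finished slab and everything else where they are.

Things in the scene. Friction and masses are not known exactly. Their poses are not given: they have to be found in the camera images.
- slab: The slab to turn: sawn stone, 100 x 100 x 10 mm, about 0.26 kg, one face dark green-black (sealed), the other pale beige. Origin at its centre; z comes out of the dark face (up at the start, down at the end). It lies at either end of the rack (y about 65 or -65 mm of the rack's frame) on the battens at x = 25 and 75 mm; its far edge overhangs the latter by 25 to 40 mm.
- slab_done: The finished slab, same stone and size, already turned (pale face up), at the other end of the rack's far half, about 30 mm from the first. Origin at its centre. It is to stay where it is; a blade that came in from its end of the rack would lift it.
- rack: Dark wooden rack, fixed, 268 x 260 x 30 mm. Origin at the centre of its underside. Six battens 8 mm wide, 260 mm long, run along its y at x = -125, -75, -25, 25, 75, 125 mm, standing from 12 to 30 mm above the bench (a slab's underside is at 30). Two bearers 20 mm wide, 12 mm high cross under them at y = -95 and 95 mm. Slabs start on the +x half (far from the robot); the -x half is empty.
- rack_gap (a point): Middle of the outermost gap between battens (x = 100 mm, y = 0, 21 mm up in the rack's frame), where the blade goes in along the rack's y, from either end. The gap is 42 mm wide, open at both ends above the bearers: 18 mm of height between bearers and slab. The slab's overhanging edge covers it.
- knife: Cranked palette knife, 234 mm long, 0.16 kg. Origin at the middle of the grip on its wooden handle, 45 mm above the bench at the start; x points to the blade tip, z is up when the blade is flat. Handle 24 mm wide (y), 20 mm high, from x = -60 to 30 mm. Knife, wood and stone slide on one another with a friction of about 0.6.
- knife_blade (a point): Middle of the knife's blade, on its upper face: 112 mm ahead of the knife's origin and 42.5 mm below it. The blade is flat steel, 30 mm wide and 2.5 mm thick, from x = 50 to 174 mm of the knife's frame; a steel neck joins its heel to the handle. It lies flat on the bench at the start.
- knife_rest: Dark wooden saddle for the handle, fixed, 70 mm wide (y), 18 mm deep (x; foot 40 mm); seat 35 mm above the bench between cheeks about 40 mm apart and 47 mm high. Origin at the centre of its underside. The knife lies along its x, blade towards +x, the knife's origin 41 mm ahead of and 45 mm above the rest's origin. It stands to the robot's left or right.
- cork_tray: Cork tray, fixed, 250 x 160 mm, 16 mm high, on the other side from the knife rest. Origin at the centre of its underside.
- specimen_grey: Loose grey rock, about 100 x 75 x 70 mm, on the cork tray; bystander. Origin at the centre of its underside.
- specimen_dark: Loose dark rock, about 120 x 100 x 85 mm, beyond the rack; bystander. Origin at the centre of its underside.
- sealer_jar: Amber glass jar with black lid, 72 mm across, 100 mm high, beyond the rack; bystander. Origin at the centre of its underside.
- brush: Flat brush about 190 mm long lying on the bench near the robot; bystander.
- card_box_a: White card specimen box 90 x 80 x 45 mm on the bench near the robot's right; bystander. Origin at the centre of its underside.
- card_box_b: Second such box beside it; bystander.
There are look-alikes about, which are no part of the job. Leave any turquoise or yellow look-alike of the slab alone.

How it is judged:
By the outcome, as a careful person would: the job done as asked, in the order asked, and still so for the second after the job is handed in, with the robot touching nothing.
It also fails if it takes over 58 s, if anything falls off the work surface, if the arm or the gripper's body presses on something with over 40 N, if the wrist force passes 120 N, or if a joint passes its speed limit or range.

## Working session

There is one attempt and no reset: what is moved stays moved. The work goes in short steps, each a Python script; the robot and the scene stay as the last script left them, time stands still between calls to the robot, and variables do not carry over. Pictures are saved under pics/ and viewed, about 8 in all and at most 12, crops included, and the job is handed in when it is done.

```bash
ls; mkdir -p pics
cat > h.py <<'E'
import numpy as np, cv2
from scipy.spatial.transform import Rotation as Ro
from station import r
def rot(o): return Ro.from_euler('xyz',o,degrees=True).as_matrix()
def rpy(R): return Ro.from_matrix(R).as_euler('xyz',degrees=True)
def pose(cam):
    c=r.calibration(cam)
    if 'origin' in c:
        R=np.array(c['rotation']);
        if R.shape!=(3,3): R=rot(R)
        return c,R,np.array(c['origin'])
    T=np.array(c['tool_from_camera']);Rt=rot(r.get_orientation());p=np.array(r.get_eef_pos())
    return c,Rt@T[:3,:3],Rt@T[:3,3]+p
def cloud(cam):
    c,R,o=pose(cam); im,d=r.capture(cam)
    K=np.array(c['mtx']); v,u=np.mgrid[:400,:640]
    x=(u-K[0,2])/K[0,0]*d; y=(v-K[1,2])/K[1,1]*d
    P=np.stack([x,-y,-d],-1)@R.T+o
    P[d==0]=np.nan
    return im,P
def save(n,im): cv2.imwrite('pics/'+n,im[...,::-1])
E
python3 - <<'E'
from h import *
print(r.calibration('top'));print(r.calibration('scene').keys())
for cam in ['top','scene']:
    im,P=cloud(cam); save(cam+'0.png',im); np.savez(cam+'0.npz',im=im,P=P)
    if cam=='top':
        for l in ['slab','rack','knife','knife_rest','cork_tray','specimen_dark','sealer_jar']:
            for b in r.cut_out(l,cam):
                q=P[b['pixels']]; print(l,round(b['confidence'],2),np.round(b['box']),np.round(np.nanmedian(q,0),3),np.round(np.nanpercentile(q,[2,98],axis=0),3).tolist())
print(r.get_time())
E
```

```text
pics
{'mtx': array([[445.89251445,   0.        , 317.70741099],
       [  0.        , 445.89251445, 200.98964014],
       [  0.        ,   0.        ,   1.        ]]), 'origin': array([0.3787005 , 0.01059502, 1.26969768]), 'rotation': array([  7.71799226,   1.034527  , -89.43954737])}
dict_keys(['mtx', 'origin', 'rotation'])
slab 0.85 [164. 273.  40.  45.] [0.345 0.467 0.009] [[0.295, 0.415, 0.001], [0.392, 0.521, 0.014]]
slab 0.8 [266. 118.  48.  49.] [0.791 0.193 0.009] [[0.736, 0.136, 0.004], [0.849, 0.25, 0.014]]
slab 0.66 [292. 192.  37.  40.] [0.57  0.11  0.039] [[0.52, 0.059, 0.003], [0.621, 0.163, 0.044]]
rack 0.6 [320. 209. 104. 100.] [0.484 0.035 0.027] [[0.39, -0.087, 0.001], [0.663, 0.159, 0.034]]
rack 0.55 [199. 190.  31.  87.] [0.586 0.372 0.005] [[0.469, 0.346, -0.003], [0.688, 0.397, 0.058]]
knife 0.87 [199. 191.  33.  84.] [0.58  0.373 0.004] [[0.468, 0.346, -0.003], [0.686, 0.399, 0.058]]
knife 0.33 [193. 222.  30.  20.] [0.478 0.374 0.011] [[0.458, 0.35, -0.0], [0.501, 0.424, 0.049]]
knife_rest 0.76 [192. 224.  32.  22.] [0.478 0.372 0.01 ] [[0.458, 0.35, 0.0], [0.501, 0.427, 0.049]]
cork_tray 0.75 [466. 218.  70. 100.] [ 0.513 -0.381  0.009] [[0.386, -0.462, 0.002], [0.629, -0.294, 0.019]]
specimen_dark 0.57 [335. 117.  43.  49.] [ 0.779 -0.01   0.068] [[0.727, -0.064, 0.0], [0.844, 0.043, 0.085]]
sealer_jar 0.73 [387. 125.  26.  30.] [ 0.752 -0.155  0.097] [[0.729, -0.188, 0.01], [0.79, -0.125, 0.104]]
0.45
```

Run:
```python
import cv2
a=cv2.imread('pics/top0.png')[90:300,130:500];cv2.imwrite('pics/c0.png',cv2.resize(a,(792,450),interpolation=3))
```

```text
(no output)
```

View pics/c0.png

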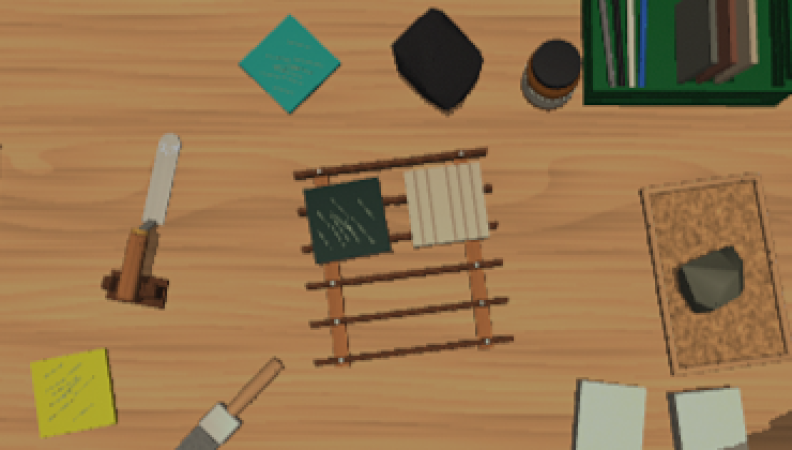

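View pics/scene0.png

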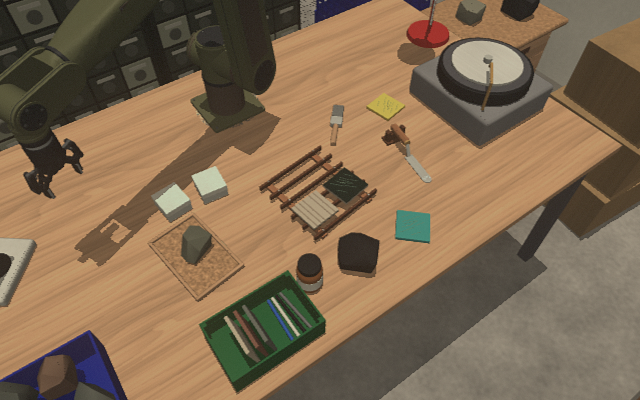

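Dark slab is at crop (345,220), i.e. the left far end of the rack, with the pale one at (447,205). The knife is left at (160,220), tip pointing away. So the blade goes in from the rack's +y end. Next I'll measure the poses from the top cloud.

Run:
```python
from h import *
Z=np.load('top0.npz');im,P=Z['im'],Z['P'];hsv=cv2.cvtColor(im,cv2.COLOR_RGB2HSV)
X,Y,H=P[...,0],P[...,1],P[...,2]
def rect(m,n):
    q=P[m][:,:2]; (c,s,a)=cv2.minAreaRect((q*1000).astype(np.float32)); print(n,m.sum(),np.round(c,1),np.round(s,1),round(a,2),np.round(np.median(H[m]),4))
box=lambda x0,x1,y0,y1:(X>x0)&(X<x1)&(Y>y0)&(Y<y1)
tab=box(.3,.4,.1,.2);print('table z',np.nanmedian(H[tab]))
reg=box(.36,.72,-.13,.2)
rect(reg&(H>.033)&(Y>.055),'slab'); rect(reg&(H>.033)&(Y<.045),'done'); 
rect(reg&(H>.020)&(H<.032),'rack'); 
# knife
rect(box(.44,.6,.3,.45)&(H>.035),'handle')
print(np.round([Y[box(.44,.72,.3,.45)&(H>.035)].min()],3))
k=box(.55,.72,.3,.45)&(hsv[...,1]<60)
rect(k,'blade')
q=P[box(.45,.58,.3,.45)&(H>.046)]; print(len(q),q[:,:2].mean(0),np.percentile(q[:,2],[5,50,95]))
v=np.linalg.svd(q[:,:2]-q[:,:2].mean(0))[2][0];print(np.degrees(np.arctan2(v[1],v[0])))
# motion/ik info
for y in (90,-90,0,180):
    pass
for pos,yaw in [((.6,.22,.05),0),((.52,.37,.03),0)]:
    for w in range(-180,180,30):
        # tool x down; tool y horizontal at angle w
        yv=np.array([np.cos(np.radians(w)),np.sin(np.radians(w)),0]);xv=np.array([0,0,-1.]);R=np.stack([xv,yv,np.cross(xv,yv)],1)
        q=r.ik(list(pos),list(rpy(R))); print(pos,w,None if q is None else np.round(q,1))
print(r.get_time(),r.get_orientation())
c=r.calibration('wrist');print(c['tool_from_camera'],c['mtx'])
```

```text
table z -8.368415657167283e-05
slab 1285 [516.1 108.1] [254.3 111. ] 4.63 0.0394
done 1305 [559.2 -27. ] [319.7 144. ] 0.59 0.0394
rack 1110 [523.6  61.2] [259.1 311.3] 7.62 0.0289
handle 414 [505.3 374.8] [69.5 94.6] 60.57 0.0519
[0.353]
blade 424 [623.7 364.8] [ 31.7 135.6] 79.58 0.0016
325 [0.50556041 0.38363839] [0.04714365 0.05307647 0.05777289]
168.82085585762235
(0.6, 0.22, 0.05) -180 [  15.3   15.5  103.5   -0.    61.1 -164.7]
(0.6, 0.22, 0.05) -150 [ 15.3  15.5 103.5  -0.   61.1 165.3]
(0.6, 0.22, 0.05) -120 [ 15.3  15.5 103.5  -0.   61.1 135.3]
(0.6, 0.22, 0.05) -90 [ 15.3  15.5 103.5  -0.   61.1 105.3]
(0.6, 0.22, 0.05) -60 [ 15.3  15.5 103.5  -0.   61.1  75.3]
(0.6, 0.22, 0.05) -30 [ 15.3  15.5 103.5  -0.   61.1  45.3]
(0.6, 0.22, 0.05) 0 [ 15.3  15.5 103.5  -0.   61.1  15.3]
(0.6, 0.22, 0.05) 30 [ 15.3  15.5 103.5  -0.   61.1 -14.7]
(0.6, 0.22, 0.05) 60 [ 15.3  15.5 103.5  -0.   61.1 -44.7]
(0.6, 0.22, 0.05) 90 [ 15.3  15.5 103.5  -0.   61.1 -74.7]
(0.6, 0.22, 0.05) 120 [  15.3   15.5  103.5   -0.    61.1 -104.7]
(0.6, 0.22, 0.05) 150 [  15.3   15.5  103.5   -0.    61.1 
[... 588 characters left out ...]

(0.52, 0.37, 0.03) 120 [ 30.6  16.9 104.   -0.   59.2 -89.4]
(0.52, 0.37, 0.03) 150 [  30.6   16.9  104.    -0.    59.2 -119.4]
0.45 [-98.6144303   89.98984936 107.32807297]
[[-1.19741712e-03  2.76903790e-01 -9.60896902e-01 -1.41814063e-01]
 [ 9.99999216e-01 -2.09815224e-05 -1.25219057e-03  3.11550735e-04]
 [-3.66897395e-04 -9.60897648e-01 -2.76903548e-01 -6.97032015e-02]
 [ 0.00000000e+00  0.00000000e+00  0.00000000e+00  1.00000000e+00]] [[359.13552383   0.         319.10416427]
 [  0.         359.13552383 198.94304129]
 [  0.           0.           1.        ]]<sys>:0: UserWarning: Gimbal lock detected. Setting third angle to zero since it is not possible to uniquely determine all angles.
```

```bash
cat >> h.py <<'E'
from scipy.optimize import minimize
def fit_rack(P,x0=(.52,.04,6.)):
    m=(P[...,2]>.024)&(P[...,2]<.034)&(abs(P[...,0]-x0[0])<.17)&(abs(P[...,1]-x0[1])<.17); q=P[m][:,:2]
    B=np.array([-125,-75,-25,25,75,125])/1e3
    def loc(p):
        a=np.radians(p[2]);d=q-p[:2];return d@[np.cos(a),np.sin(a)],d@[-np.sin(a),np.cos(a)]
    def cost(p):
        u,v=loc(p); e=np.abs(u[:,None]-B).min(1); o=np.maximum(abs(v)-.130,0)
        return np.mean(np.minimum(e,.012)**2+np.minimum(o,.02)**2)*1e6
    best=min((minimize(cost,(x0[0]+dx,x0[1],x0[2]+da),method='Nelder-Mead',options=dict(initial_simplex=[(x0[0]+dx,x0[1],x0[2]+da),(x0[0]+dx+.01,x0[1],x0[2]+da),(x0[0]+dx,x0[1]+.01,x0[2]+da),(x0[0]+dx,x0[1],x0[2]+da+3)])) for dx in(-.02,-.01,0,.01,.02) for da in(-3,0,3)),key=lambda s:s.fun)
    p=best.x;u,v=loc(p);o=np.sort(v)
    p[:2]+=np.array([-np.sin(np.radians(p[2])),np.cos(np.radians(p[2]))])*(np.percentile(v,.5)+np.percentile(v,99.5))/2
    return p,best.fun,np.percentile(v,[.5,99.5])
def toolR(kyaw,roll=0,beta=0):
    "knife rotation (yaw, roll about own x) and tool rotation gripping it with jaws along knife y, tilted back by beta"
    K=rot([roll,0,kyaw]); b=np.radians(beta)
    x=np.array([np.sin(b),0,-np.cos(b)]);y=np.array([0,1.,0])
    return K,K@np.stack([x,y,np.cross(x,y)],1)
E
python3 -W ignore - <<'E'
from h import *
Z=np.load('top0.npz');im,P=Z['im'],Z['P'];hsv=cv2.cvtColor(im,cv2.COLOR_RGB2HSV)
p,f,e=fit_rack(P);print('rack',p,f,e)
a=np.radians(p[2]);A=np.array([[np.cos(a),np.sin(a)],[-np.sin(a),np.cos(a)]])
H=P[...,2]
for s in(1,-1):
    m=(H>.036)&(H<.043)&(abs(P[...,0]-.57)<.08)&((P[...,1]-.045)*s>0)&((P[...,1]-.045)*s<.13)
    m=cv2.morphologyEx(m.astype(np.uint8),cv2.MORPH_OPEN,np.ones((3,3)))>0
    c,sz,an=cv2.minAreaRect((P[m][:,:2]*1000).astype(np.float32));print('slab',s,c,sz,an,'in rack',A@(np.array(c)/1e3-p[:2]))
ry=p[2];Rr=A.T
np.save('rack.npy',p)
piv=np.array([.021,.030])
for beta in(0,30,45,60):
    # grasp ok?
    K,R=toolR(-10.4,0,beta); g=np.array([.5195,.384,.045]); print('beta',beta,'grasp',np.round(r.ik(list(g+R[:,0]*.019),list(rpy(R))) if r.ik(list(g+R[:,0]*.019),list(rpy(R))) is not None else [np.nan],1))
    for phi in(0,20,40,60,80,95):
        K,R=toolR(ry-90,phi,beta)
        rel=np.array([.100-piv[0],.030+.0425-piv[1]]);t=np.radians(phi)
        uz=np.array([[np.cos(t),-np.sin(t)],[np.sin(t),np.cos(t)]])@rel+piv
        org=np.r_[p[:2]+Rr@[uz[0],.065+.112],uz[1]]
        q=r.ik(list(org+R[:,0]*.019),list(rpy(R)));print(phi,np.round(org,3),None if q is None else np.round(q,1))
E
```

```text
rack [0.52616513 0.0352661  7.67928119] 10.443418496904805 [-0.12754591  0.12929417]
slab 1 (571.13330078125, 108.40137481689453) (100.42937469482422, 99.74166870117188) 10.59298324584961 in rack [0.05433778 0.06647036]
slab -1 (593.630859375, -22.809776306152344) (99.97943878173828, 98.82422637939453) 5.409004211425781 in rack [ 0.05910011 -0.06657033]
beta 0 grasp [ 31.7  18.  103.   -0.   59.  -47.9]
0 [0.602 0.224 0.073] [ 15.6  15.6 103.   -0.   61.5   8. ]
20 [0.582 0.221 0.097] [ 17.2   2.7 116.6  -5.   41.1  12.7]
40 [0.556 0.218 0.113] [ 19.5  -7.8 129.9 -22.7  19.9  30.5]
60 [0.526 0.214 0.12 ] None
80 [0.495 0.21  0.115] [ 25.4  -5.  147.9 205.1  45.2 164.9]
95 [0.475 0.207 0.105] None
beta 30 grasp [ 40.6  12.2 114.2 -37.3  39.8 -12.8]
0 [0.602 0.224 0.073] [ 26.5  22.4  98.  -29.7  72.6  31.2]
20 [0.582 0.221 0.097] [ 29.5  12.1 109.8 -41.7  59.6  49.5]
40 [0.556 0.218 0.113] [ 33.4   4.7 120.8 -61.6  51.9  76.1]
60 [0.526 0.214 0.12 ] None
80 [0.495 0.21  0.115] [ 42.    8.6 134.7 254.5  68.1 139.3]
95 [0.475 0.207 0.105] [ 44.   18.6 134.6 246.9  83.5 157.9]
beta 45 grasp [ 45.   13.3 118.1 -65.5  39.8  15.1]
0 [0.602 0.224 0.073] [ 30.6  27.8  95.1 -41.2  81.1  38.6]
20 [0.582 0.221 0.097] [ 33.5  19.4 105.2 -51.1  72.4  58.2]
40 [0.556 0.218 0.113] [ 37.1  13.5 114.5 -64.7  68.2  81.9]
60 [0.526 0.214 0.12 ] None
80 [0.495 0.21  0.115] None
95 [0.475 0.207 0.105] None
beta 60 grasp [nan]
0 [0.602 0.224 0.073] [ 33.6  34.   92.3 -51.2  90.5  43.6]
20 [0.582 0.221 0.097] [ 36.   27.4 100.2 -57.8  85.4  63.3]
40 [0.556 0.218 0.113] [ 38.8  22.7 107.7 -66.   83.3  85.2]
60 [0.526 0.214 0.12 ] [ 41.9  21.  113.8 -74.3  85.2 108.5]
80 [0.495 0.21  0.115] None
95 [0.475 0.207 0.105] None
```

```bash
python3 -W ignore - <<'E'
from h import *
def go(p,R):
    q0=np.array(r.get_q());t=r.get_time();r.reach(list(p),list(rpy(R)));q1=np.array(r.get_q());print('dt',round(r.get_time()-t,2),'dq',np.round(q1-q0,1),'q',np.round(q1,1))
K,R=toolR(-82.3,0,0); go([.59,.20,.27],R)
im,P=cloud('wrist');save('w_rack.png',im);np.savez('w_rack.npz',im=im,P=P)
print('rack',fit_rack(P,(.526,.035,7.7)))
K,R=toolR(-10.4,0,0); go([.54,.38,.20],R)
im,P=cloud('wrist');save('w_knife.png',im);np.savez('w_knife.npz',im=im,P=P)
for b in r.cut_out('knife','wrist'):
    q=P[b['pixels']];print(b['confidence'],b['box'],np.nanpercentile(q,[1,50,99],axis=0).round(3).tolist())
    np.save('km.npy',b['pixels']);break
print(r.get_time())
cv2.imwrite('pics/w2.png',cv2.resize(np.vstack([cv2.imread('pics/w_rack.png'),cv2.imread('pics/w_knife.png')]),(480,600)))
E
```

```text
dt 2.96 dq [82.5 -4.6  1.1 -0.   3.4 10.8] q [13.7  2.5 95.7 -0.  81.8  6.1]
rack (array([0.52532475, 0.03732686, 7.68617141]), np.float64(11.12046220955814), array([-0.1239383 ,  0.12950177]))
dt 0.92 dq [ 16.7   7.   -0.8  -0.   -6.2 -55.2] q [ 30.4   9.5  94.9  -0.   75.6 -49.1]
0.98 [316.2, 194.8, 35.1, 230.1] [[0.462, 0.343, 0.0], [0.549, 0.375, 0.049], [0.686, 0.398, 0.056]]
4.475
```

View pics/w2.png

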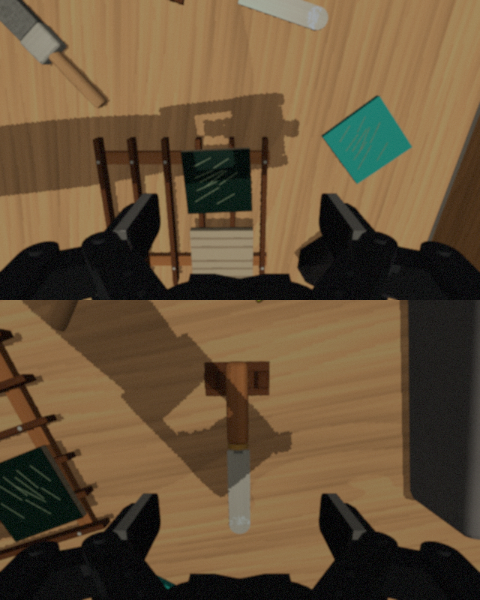

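```bash
python3 -W ignore - <<'E'
from h import *
Z=np.load('w_knife.npz');P=Z['P'];m=np.load('km.npy');H=P[...,2]
def ax(mm,n):
    q=P[mm][:,:2];c=q.mean(0);v=np.linalg.svd(q-c)[2][0];v*=np.sign(v[0]);s=(q-c)@v;w=(q-c)@[-v[1],v[0]]
    lo,hi=np.percentile(s,[.5,99.5]);print(n,len(q),'yaw',np.degrees(np.arctan2(v[1],v[0])).round(2),'ends',(c+v*lo).round(4),(c+v*hi).round(4),'len',hi-lo,'w',np.percentile(w,[1,99]).round(4),'mid',(c+np.array([-v[1],v[0]])*np.percentile(w,[1,99]).mean()).round(4))
sel=np.isfinite(H)
ax(sel&m&(H>.050),'handle')
ax(sel&m&(H<.008)&(P[...,0]>.575),'blade')
ax(sel&m,'all')
tm=(P[...,2]<.02)&(P[...,0]>.45)&(P[...,0]<.7)&(P[...,1]>.3)&(P[...,1]<.45)&~m
print('table',np.nanmedian(H[tm]),'handle top',np.nanpercentile(H[m],[90,97]))
E
```

```text
handle 3169 yaw -9.54 ends [0.4615 0.3903] [0.552  0.3751] len 0.09168966096921474 w [-0.0109  0.0109] mid [0.5046 0.3831]
blade 2952 yaw -10.12 ends [0.5748 0.3718] [0.6892 0.3514] len 0.11621987663908463 w [-0.015   0.0146] mid [0.6291 0.362 ]
all 6570 yaw -9.62 ends [0.461  0.3905] [0.6879 0.3521] len 0.23018662547105517 w [-0.0145  0.0145] mid [0.5626 0.3733]
table -0.0007381299736376745 handle top [0.05449046 0.05506792]
```

```bash
cat > sim.py <<'E'
import numpy as np
# units m, rack frame x,z plane
m=.26;I=m*(.1**2+.01**2)/12;g=9.81;k=2e4;c=12.;vs=.005
BT=[(x,.021,.004,.009) for x in(-.125,-.075,-.025,.025,.075,.125)]
def rotm(t): return np.array([[np.cos(t),-np.sin(t)],[np.sin(t),np.cos(t)]])
def corners(hx,hz): return np.array([[hx,hz],[hx,-hz],[-hx,hz],[-hx,-hz]])
def inbox(p,hx,hz):
    "p (n,2) local -> depth, normal"
    d=np.stack([hx-abs(p[:,0]),hz-abs(p[:,1])],1);i=np.argmin(d,1)
    n=np.zeros_like(p);n[np.arange(len(p)),i]=np.sign(p[np.arange(len(p)),i]);return d.min(1),n
BC=np.concatenate([corners(b[2],b[3])+[b[0],b[1]] for b in BT])
def prof(s): s=np.clip(s,0,1);return s**3*(10-15*s+6*s*s)
def sim(segs,x0=.054,mu=.6,b=30,bz=.027,bx=.100,dt=5e-5,hold=1.2,log=None):
    """segs: list of (dx,dz,phi_deg,T): TCP displacement from start & roll; TCP is h above blade top"""
    h=.0425-.019*np.cos(np.radians(b)); tcp0=np.array([bx,bz+h])
    X=np.array([x0,.035]);V=np.zeros(2);th=0.;w=0.
    cur=np.zeros(3);seq=[]
    for s in segs: e=np.array(s[:3]);seq.append((cur,e,s[3]));cur=e
    tot=sum(s[3] for s in segs);t=0;SC=corners(.05,.005);BL=corners(.015,.00125);tr=[]
    def blade(t):
        for a,e,T in seq:
            if t<=T: break
            t-=T
        s=prof(t/T);q=a+(e-a)*s;ph=np.radians(q[2]);return tcp0+q[:2]+rotm(ph)@[0,-h-.00125],ph
    n=0;pb,pph=blade(0)
    while t<tot+hold:
        F=np.zeros(2);M=0.;R=rotm(th)
        nb,nph=blade(t+dt);vb=(nb-pb)/dt;wb=(nph-pph)/dt;Rb=rotm(nph)
        def add(P,N,D,vo):
            nonlocal F,M
            for p,nn,d,v in zip(P,N,D,vo):
                rr=p-X;vr=V+w*np.array([-rr[1],rr[0]])-v
                fn=max(0,k*d-c*(vr@nn));tt=np.array([-nn[1],nn[0]]);ft=-mu*fn*np.clip((vr@tt)/vs,-1,1)
                f=fn*nn+ft*tt;F+=f;M+=rr[0]*f[1]-rr[1]*f[0]
        W=X+SC@R.T
        # slab corners vs bench
        i=W[:,1]<0
        if i.any(): add(W[i],np.tile([0,1.],(i.sum(),1)),-W[i,1],np.zeros((i.sum(),2)))
        for bt in BT:
            l=W-[bt[0],bt[1]];d,nn=inbox(l,bt[2],bt[3]);i=d>0
            if i.any(): add(W[i],nn[i],d[i],np.zeros((i.sum(),2)))
        l=(BC-X)@R;d,nn=inbox(l,.05,.005);i=d>0
        if i.any(): add(BC[i],-nn[i]@R.T,d[i],np.zeros((i.sum(),2)))
        bc=nb+BL@Rb.T;l=(bc-X)@R;d,nn=inbox(l,.05,.005);i=d>0
        if i.any(): rb=bc[i]-nb;add(bc[i],-nn[i]@R.T,d[i],vb+wb*np.stack([-rb[:,1],rb[:,0]],1))
        l=(W-nb)@Rb;d,nn=inbox(l,.015,.00125);i=d>0
        if i.any(): rb=W[i]-nb;add(W[i],nn[i]@Rb.T,d[i],vb+wb*np.stack([-rb[:,1],rb[:,0]],1))
        V=V+dt*(F/m-[0,g]);w+=dt*M/I;X=X+dt*V;th+=dt*w;t+=dt;pb,pph=nb,nph
        if log is not None and n%log==0: tr.append((round(t,3),*X.round(3),round(np.degrees(th),0),*nb.round(3),round(np.degrees(nph))))
        n+=1
    return X,np.degrees(th),np.hypot(*V),tr
def ok(res): X,th,v,_=res;return abs((th-180))<3 and abs(X[1]-.035)<.003 and v<.02
E
cat > s1.py <<'E'
from sim import *
from multiprocessing import Pool
import itertools
def f(a):
    segs,x0,mu=a
    return a,sim(segs,x0,mu,hold=.8,dt=1e-4)[:3]
jobs=[]
for dx,dz,ph,T in itertools.product((-.03,-.06,-.09),(.04,.06,.08),(45,60),(.4,.6)):
    jobs.append(([(dx,dz,ph,T)],.054,.6))
if __name__=='__main__':
    import os;print(os.cpu_count())
    with Pool() as p:
        for a,(X,th,v) in p.imap(f,jobs): print(a[0],X.round(3),round(th),round(v,2))
E
nproc; time OMP_NUM_THREADS=1 timeout 500 python3 s1.py
```

```text
4
4
[(-0.03, 0.04, 45, 0.4)] [0.031 0.035] 0 0.0
[(-0.03, 0.04, 45, 0.6)] [0.028 0.037] 16 0.0
[(-0.03, 0.04, 60, 0.4)] [0.033 0.035] 0 0.0
[(-0.03, 0.04, 60, 0.6)] [0.033 0.035] 0 0.0
[(-0.03, 0.06, 45, 0.4)] [0.017 0.033] 36 0.0
[(-0.03, 0.06, 45, 0.6)] [0.023 0.037] 35 0.0
[(-0.03, 0.06, 60, 0.4)] [0.03  0.035] 0 0.0
[(-0.03, 0.06, 60, 0.6)] [0.032 0.035] 0 0.0
[(-0.03, 0.08, 45, 0.4)] [0.017 0.033] 36 0.0
[(-0.03, 0.08, 45, 0.6)] [0.017 0.033] 36 0.0
[(-0.03, 0.08, 60, 0.4)] [0.031 0.035] 0 0.0
[(-0.03, 0.08, 60, 0.6)] [0.03  0.035] 0 0.0
[(-0.06, 0.04, 45, 0.4)] [0.013 0.038] 44 0.0
[(-0.06, 0.04, 45, 0.6)] [0.013 0.038] 44 0.0
[(-0.06, 0.04, 60, 0.4)] [0.017 0.033] 36 0.0
[(-0.06, 0.04, 60, 0.6)] [0.017 0.033] 36 0.0
[(-0.06, 0.06, 45, 0.4)] [0.022 0.037] 36 0.0
[(-0.06, 0.06, 45, 0.6)] [0.017 0.033] 36 0.0
[(-0.06, 0.06, 60, 0.4)] [0.017 0.033] 36 0.0
[(-0.06, 0.06, 60, 0.6)] [0.017 0.033] 36 0.0
[(-0.06, 0.08, 45, 0.4)] [0.017 0.033] 36 0.0
[(-0.06, 0.08, 45, 0.6)] [0.017 0.033] 36 0.0
[(-0.06, 0.08, 60, 0.4)] [0.025 0.038] 28 0.0
[(-0.06, 0.08, 60, 0.6)] [0.022 0.037] 36 0.0
[(-0.09, 0.04, 45, 0.4)] [-0.017  0.033] 144 0.0
[(-0.09, 0.04, 45, 0.6)] [-0.017  0.033] 144 0.0
[(-0.09, 0.04, 60, 0.4)] [-0.03   0.035] 180 0.0
[(-0.09, 0.04, 60, 0.6)] [0.008 0.046] 61 0.0
[(-0.09, 0.06, 45, 0.4)] [-0.028  0.035] 180 0.0
[(-0.09, 0.06, 45, 0.6)] [-0.029  0.035] 180 0.0
[(-0.09, 0.06, 60, 0.4)] [-0.029  0.035] 180 0.0
[(-0.09, 0.06, 60, 0.6)] [0.004 0.048] 68 0.0
[(-0.09, 0.08, 45, 0.4)] [-0.029  0.035] 180 0.0
[(-0.09, 0.08, 45, 0.6)] [-0.03   0.035] 180 0.0
[(-0.09, 0.08, 60, 0.4)] [-0.031  0.035] 180 0.0
[(-0.09, 0.08, 60, 0.6)] [0.03  0.035] 1 0.03
real	2m7.376s
user	7m20.952s
sys	0m0.185s
```

```bash
cat > s2.py <<'E'
from sim import *
from multiprocessing import Pool
import itertools
S=[(dx,dz,ph,T) for dx,dz,ph,T in itertools.product((-.10,-.12,-.14),(.05,.07),(35,45),(.45,.7))]
V=[(.054,.6),(.051,.45),(.057,.75)]
def f(a):
    s,x0,mu=a;return sim([s],x0,mu,hold=.7,dt=1e-4,bz=.028)[:3]
if __name__=='__main__':
    jobs=[(s,*v) for s in S for v in V]
    with Pool() as p: R=p.map(f,jobs,chunksize=1)
    for i,s in enumerate(S): print(s,[(round(X[0]*1e3),round(X[1]*1e3),round(th)) for X,th,v in R[3*i:3*i+3]])
E
time OMP_NUM_THREADS=1 timeout 560 python3 s2.py
```

```text
(-0.1, 0.05, 35, 0.45) [(-27, 35, 180), (-17, 33, 144), (-29, 35, 180)]
(-0.1, 0.05, 35, 0.7) [(-17, 33, 144), (-7, 50, 78), (-27, 38, 156)]
(-0.1, 0.05, 45, 0.45) [(-27, 38, 157), (-17, 33, 144), (-32, 35, 180)]
(-0.1, 0.05, 45, 0.7) [(-28, 37, 162), (-18, 35, 141), (-29, 35, 180)]
(-0.1, 0.07, 35, 0.45) [(-29, 35, 180), (-31, 35, 180), (-28, 38, 160)]
(-0.1, 0.07, 35, 0.7) [(-17, 33, 144), (-17, 33, 144), (-18, 34, 144)]
(-0.1, 0.07, 45, 0.45) [(-28, 37, 164), (-31, 35, 180), (-29, 35, 180)]
(-0.1, 0.07, 45, 0.7) [(-17, 33, 144), (-17, 33, 144), (-29, 35, 180)]
(-0.12, 0.05, 35, 0.45) [(-32, 35, 180), (-17, 33, 144), (-29, 35, 180)]
(-0.12, 0.05, 35, 0.7) [(-17, 33, 144), (-17, 33, 144), (-30, 35, 180)]
(-0.12, 0.05, 45, 0.45) [(-35, 35, 180), (-29, 35, 180), (-30, 35, 180)]
(-0.12, 0.05, 45, 0.7) [(-25, 35, 180), (-17, 33, 144), (-28, 37, 162)]
(-0.12, 0.07, 35, 0.45) [(-30, 35, 180), (-32, 35, 180), (-28, 37, 167)]
(-0.12, 0.07, 35, 0.7) [(-21, 36, 144), (-17, 33, 144), (-27, 38, 157)]
(-0.12, 0.07, 45, 0.45) [(-29, 35, 180), (-25, 35, 180), (-30, 35, 180)]
(-0.12, 0.07, 45, 0.7) [(-17, 33, 144), (-17, 33, 144), (-30, 35, 180)]
(-0.14, 0.05, 35, 0.45) [(-67, 33, 144), (-24, 38, 148), (-83, 33, 36)]
(-0.14, 0.05, 35, 0.7) [(-30, 35, 180), (-25, 38, 150), (-29, 37, 166)]
(-0.14, 0.05, 45, 0.45) [(-81, 35, 180), (-97, 35, 180), (-101, 35, 180)]
(-0.14, 0.05, 45, 0.7) [(-25, 38, 152), (-17, 33, 144), (-17, 33, 144)]
(-0.14, 0.07, 35, 0.45) [(-28, 38, 159), (-29, 35, 180), (-31, 35, 180)]
(-0.14, 0.07, 35, 0.7) [(-29, 35, 180), (-28, 37, 164), (-30, 35, 180)]
(-0.14, 0.07, 45, 0.45) [(-31, 35, 180), (-29, 35, 180), (-33, 35, 180)]
(-0.14, 0.07, 45, 0.7) [(-30, 35, 180), (-27, 35, 180), (-30, 35, 180)]
real	3m25.717s
user	13m13.648s
sys	0m0.146s
```

```bash
cat >> h.py <<'E'
RK=np.array([.5257,.0363,7.68]); KN=np.array([.519,.3807,-9.7])
def rk(x,y,z):
    a=np.radians(RK[2]);return np.array([RK[0]+x*np.cos(a)-y*np.sin(a),RK[1]+x*np.sin(a)+y*np.cos(a),z])
def knife_at(org,yaw,roll=0,beta=0):
    K,R=toolR(yaw,roll,beta);return list(np.array(org)+R[:,0]*.019),list(rpy(R))
E
python3 -W ignore - <<'E'
from h import *
for beta in(20,30,40,45):
    print('beta',beta)
    for up in(.1,0):
        q=r.ik(*knife_at([*KN[:2],.045+up],KN[2],0,beta));print(' g',None if q is None else np.round(q,1))
    p0,o0=knife_at(rk(.1,.3,.0425+.024),RK[2]-90,0,beta);q=r.ik(p0,o0);print(' out',None if q is None else np.round(q,1))
    p0,o0=knife_at(rk(.1,.065+.114,.0425+.028),RK[2]-90,0,beta)
    for dx,dz,ph in((0,0,0),(-.1,.06,35),(-.1,.06,45),(-.12,.06,35),(-.12,.06,45),(-.14,.06,45)):
        _,o=knife_at([0,0,0],RK[2]-90,ph,beta);p=np.array(p0)+rk(dx,0,dz)-rk(0,0,0)
        q=r.ik(list(p),o);print(' ',dx,ph,None if q is None else np.round(q,1))
E
```

```text
beta 20
 g [ 37.2   5.1 108.8 -18.1  53.5 -33.9]
 g [ 37.2  12.7 111.4 -21.1  44.  -29.4]
 out [ 32.9  25.5  92.4 -19.   71.9  32.7]
  0 0 [ 23.5  19.6  99.7 -20.8  67.7  25. ]
  -0.1 35 [ 32.4  -8.7 128.9 -47.6  46.6  60.9]
  -0.1 45 [ 34.4  -9.9 133.3 -62.7  42.8  78.3]
  -0.12 35 [ 33.5 -11.1 131.  -47.4  47.5  61.4]
  -0.12 45 [ 35.7 -12.4 135.4 -62.1  44.   78.5]
  -0.14 45 [ 37.1 -15.  137.4 -61.4  45.3  78.6]
beta 30
 g [ 40.2   3.5 112.6 -31.   47.9 -22.2]
 g [ 40.2  11.7 114.8 -37.2  39.3 -13.7]
 out [ 35.7  29.   89.6 -26.8  78.   37.6]
  0 0 [ 26.7  22.6  97.9 -29.7  72.6  31.4]
  -0.1 35 [ 36.3  -2.8 125.3 -54.   56.8  69.2]
  -0.1 45 [ 38.2  -3.4 129.1 -65.5  54.6  84.2]
  -0.12 35 [ 37.5  -4.9 127.4 -53.6  57.7  69.7]
  -0.12 45 [ 39.6  -5.6 131.1 -64.9  55.7  84.6]
  -0.14 45 [ 41.   -7.8 133.  -64.3  56.9  84.9]
beta 40
 g [ 43.2   3.  116.  -46.7  44.8  -7.6]
 g [ 43.2  12.1 117.6 -56.3  38.1   5.1]
 out [ 38.2  32.9  86.7 -33.8  84.5  41.2]
  0 0 [ 29.6  26.2  96.  -37.5  78.2  36.6]
  -0.1 35 [ 39.1   3.6 121.3 -57.7  66.9  74.6]
  -0.1 45 [ 40.8   3.4 124.5 -66.4  65.6  87.9]
  -0.12 35 [ 40.3   1.7 123.4 -57.3  67.7  75.2]
  -0.12 45 [ 42.1   1.5 126.5 -65.8  66.5  88.4]
  -0.14 45 [ 43.6  -0.4 128.4 -65.1  67.5  88.9]
beta 45
 g [ 44.6   3.2 117.4 -55.2  44.4   0.4]
 g [ 44.6  12.8 118.7 -66.   39.   14.7]
 out [ 39.2  35.   85.3 -37.1  87.9  42.6]
  0 0 [ 30.8  28.1  95.  -41.1  81.2  38.8]
  -0.1 35 [ 40.1   6.9 119.3 -59.   71.8  76.6]
  -0.1 45 [ 41.6   6.8 122.1 -66.5  70.8  89.2]
  -0.12 35 [ 41.3   5.  121.3 -58.5  72.5  77.3]
  -0.12 45 [ 43.    5.  124.1 -65.8  71.7  89.8]
  -0.14 45 [ 44.4   3.2 126.  -65.1  72.6  90.4]
```

```bash
cat > s3.py <<'E'
from sim import *
from multiprocessing import Pool
import itertools
S=[(dx,dz,ph,.6) for dx,dz,ph in itertools.product((-.14,-.16,-.18),(.06,.075,.09),(38,48))]
V=[(.054,.6),(.052,.5),(.056,.7)]
def f(a):
    s,x0,mu=a;return sim([s],x0,mu,b=40,hold=.6,dt=1e-4,bz=.028)[:3]
if __name__=='__main__':
    jobs=[(s,*v) for s in S for v in V]
    with Pool() as p: R=p.map(f,jobs,chunksize=1)
    for i,s in enumerate(S): print(s,[(round(X[0]*1e3),round(X[1]*1e3),round(th)) for X,th,v in R[3*i:3*i+3]])
    print(*sim([(-.14,.07,45,.6)],b=40,bz=.028,dt=1e-4,hold=.5,log=500)[3],sep='\n')
E
time OMP_NUM_THREADS=1 timeout 400 python3 s3.py
```

```text
(-0.14, 0.06, 38, 0.6) [(-17, 33, 144), (-17, 33, 144), (-17, 33, 144)]
(-0.14, 0.06, 48, 0.6) [(-28, 37, 162), (-29, 35, 180), (-27, 38, 159)]
(-0.14, 0.075, 38, 0.6) [(-31, 35, 180), (-28, 38, 160), (-24, 38, 149)]
(-0.14, 0.075, 48, 0.6) [(-30, 35, 180), (-30, 35, 180), (-24, 38, 148)]
(-0.14, 0.09, 38, 0.6) [(-29, 35, 180), (-26, 38, 152), (-27, 35, 180)]
(-0.14, 0.09, 48, 0.6) [(-23, 37, 146), (-25, 35, 180), (-28, 35, 180)]
(-0.16, 0.06, 38, 0.6) [(-33, 35, 180), (-17, 33, 144), (-30, 35, 180)]
(-0.16, 0.06, 48, 0.6) [(-31, 35, 180), (-26, 38, 153), (-45, 35, 180)]
(-0.16, 0.075, 38, 0.6) [(-31, 35, 180), (-25, 35, 180), (-22, 37, 144)]
(-0.16, 0.075, 48, 0.6) [(-29, 35, 180), (-29, 35, 180), (-30, 35, 180)]
(-0.16, 0.09, 38, 0.6) [(-27, 38, 156), (-24, 38, 147), (-28, 37, 163)]
(-0.16, 0.09, 48, 0.6) [(-30, 35, 180), (-28, 38, 161), (-29, 35, 180)]
(-0.18, 0.06, 38, 0.6) [(-72, 35, 180), (-29, 35, 180), (-67, 33, 144)]
(-0.18, 0.06, 48, 0.6) [(-117, 33, 144), (-156, 24, 203), (-117, 33, 144)]
(-0.18, 0.075, 38, 0.6) [(-29, 37, 165), (-30, 35, 180), (-30, 35, 180)]
(-0.18, 0.07
[... 1964 characters left out ...]
oat64(0.042), 9)
(0.85, np.float64(-0.024), np.float64(0.038), np.float64(148.0), np.float64(0.059), np.float64(0.052), 16)
(0.9, np.float64(-0.024), np.float64(0.038), np.float64(148.0), np.float64(0.041), np.float64(0.064), 23)
(0.95, np.float64(-0.024), np.float64(0.038), np.float64(147.0), np.float64(0.023), np.float64(0.076), 29)
(1.0, np.float64(-0.024), np.float64(0.038), np.float64(147.0), np.float64(0.006), np.float64(0.088), 36)
(1.05, np.float64(-0.024), np.float64(0.038), np.float64(147.0), np.float64(-0.007), np.float64(0.096), 40)
(1.1, np.float64(-0.024), np.float64(0.038), np.float64(147.0), np.float64(-0.015), np.float64(0.102), 43)
real	2m39.359s
user	9m44.806s
sys	0m0.130s
```

```bash
python3 -W ignore - <<'E'
from h import *
B=35
r.grip(.05)
t=r.get_time()
p,o=knife_at([*KN[:2],.045],KN[2],0,B);K,R=toolR(KN[2],0,B)
r.reach(list(np.array(p)-R[:,0]*.09),o);print(r.get_time()-t)
r.servo_line(p,max_speed=.08);print(r.get_time()-t, r.get_force(),np.array(r.get_eef_pos())-p)
im,_=r.capture('scene');save('pre.png',im[110:210,340:460])
print(r.get_time())
cv2.imwrite('pics/pre4.png',cv2.resize(cv2.imread('pics/pre.png'),(720,600),interpolation=2))
E
```

```text
0.7250000000000005
2.0 [-0.16896637 -0.10464442  0.3082166 ] [0.00011419 0.00040725 0.00064143]
6.9667
```

View pics/pre4.png

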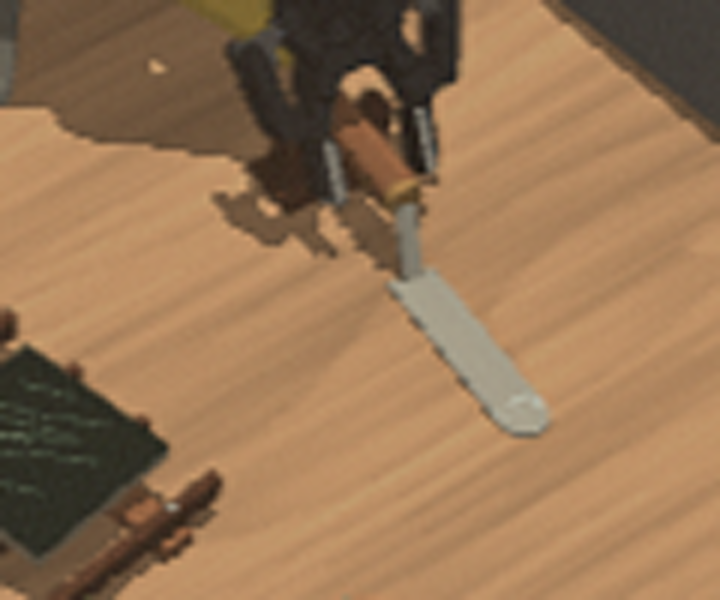

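```bash
sed -i 's/^        s=prof/        s=prof/; s/            if t<=T: break\n            t-=T/X/' sim.py
python3 - <<'E'
s=open('sim.py').read()
s=s.replace("            if t<=T: break\n            t-=T","            if t<=T or e is seq[-1][1]: break\n            t-=T");open('sim.py','w').write(s)
s=open('s3.py').read()
s=s.replace("((-.14,-.16,-.18),(.06,.075,.09),(38,48))","((-.12,-.14,-.16),(.06,.075,.09),(40,47))").replace("hold=.6","hold=.5");s='\n'.join(l for l in s.split('\n') if 'log=' not in l)
open('s4.py','w').write(s)
E
(OMP_NUM_THREADS=1 timeout 400 python3 s4.py > s4.txt 2>&1 &)
cat >> h.py <<'E'
B=35
def knife_meas(P,org,yaw):
    "fit blade in cloud near predicted pose; returns blade axis yaw, lateral offset, tip along, z"
    a=np.radians(yaw);d=P-np.array(org);u=d[...,0]*np.cos(a)+d[...,1]*np.sin(a);v=-d[...,0]*np.sin(a)+d[...,1]*np.cos(a);w=d[...,2]
    m=(u>.06)&(u<.19)&(abs(v)<.03)&(abs(w+.0425)<.02)
    c=np.polyfit(u[m],v[m],1);z=np.polyfit(u[m],w[m],1)
    e=np.array([(np.percentile(v[m&(abs(u-x)<.006)],[2,98])) for x in(.075,.10,.125,.15)])
    ed=np.polyfit([.075,.10,.125,.15],e.mean(1),1)
    print('blade n',m.sum(),'dyaw',np.degrees(ed[0]).round(2),'lat@112 mm',(np.polyval(ed,.112)*1e3).round(2),'wid',np.round((e[:,1]-e[:,0])*1e3,1),'tip',np.percentile(u[m],99.7).round(4),'z@112',np.polyval(z,.112).round(4),'pitch',np.degrees(z[0]).round(2))
E
python3 -W ignore - <<'E'
from h import *
r.grip(.0);print('gap',r.get_finger_gap())
p,o=knife_at([*KN[:2],.045],KN[2],0,B)
r.servo_line([p[0],p[1],p[2]+.13],max_speed=.15);print('f',r.get_force(),r.get_time())
org=rk(.1,.325,.175);p,o=knife_at(org,RK[2]-90,0,B)
r.reach(p,o);print(r.get_time(),np.round(r.get_q(),1))
im,P=cloud('wrist');save('hand.png',im);np.savez('hand.npz',im=im,P=P)
knife_meas(P,org,RK[2]-90);print('rack',fit_rack(P,RK))
E
```

```text
gap 0.022998637093894384
f [-0.11041727  0.61103256 -1.59734976] 8.3333
9.2333 [ 38.6  26.   83.6 -29.5  90.2  36. ]Traceback (most recent call last):
  File "<stdin>", line 8, in <module>
  File "h.py", line 50, in knife_meas
    c=np.polyfit(u[m],v[m],1);z=np.polyfit(u[m],w[m],1)
    raise TypeError("expected non-empty vector for x")
TypeError: expected non-empty vector for x
```

View pics/hand.png

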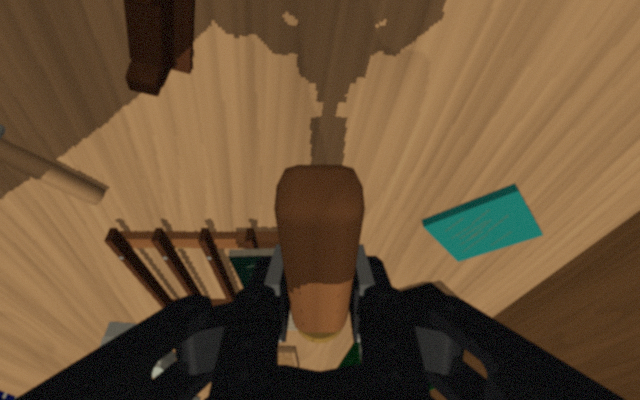

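```bash
python3 -W ignore - <<'E'
from h import *
org=rk(.1,.325,.175)
for c in('top','scene'):
    im,P=cloud(c);np.savez('hand_%s.npz'%c,im=im,P=P)
    try: knife_meas(P,org,RK[2]-90)
    except Exception as e: print(c,e)
p,o=knife_at(org,RK[2]-90,0,B);print(np.array(r.get_eef_pos())-p,r.get_time())
E
sleep 60;cat s4.txt
```

```text
blade n 487 dyaw -0.23 lat@112 mm 1.15 wid [29.2 29.2 29.  26.8] tip 0.1741 z@112 -0.0447 pitch 0.39
blade n 289 dyaw 1.32 lat@112 mm -0.86 wid [28.2 28.7 28.6 29.6] tip 0.1789 z@112 -0.0427 pitch 0.25
[-0.00066299 -0.0001746   0.00017786] 9.3833
```

```bash
python3 -W ignore - <<'E'
from h import *
y=RK[2]-90
p,o=knife_at(rk(.0995,.325,.0675),y,0,B); r.servo_line(p,max_speed=.15)
p,o=knife_at(rk(.0995,.1805,.0675),y,0,B); print(r.servo_line(p,max_speed=.1,until_force=6),r.get_force(),r.get_time(),np.array(r.get_eef_pos())-p)
im,P=cloud('scene');im2,P2=cloud('top')
a=cv2.resize(im[140:250,240:400],(560,385),interpolation=2);b=cv2.resize(im2[150:250,240:350],(231,210),interpolation=2)
c=np.zeros((385,791,3),np.uint8);c[:,:560]=a;c[:210,560:]=b;save('ins.png',c)
knife_meas(P2,rk(.1,.1805,.0675),y)
E
cat s4.txt
```

```text
False [ 0.49178027  0.45696606 -0.47753532] 11.8417 [ 2.77652841e-05  5.91669934e-04 -4.67659303e-06]
blade n 795 dyaw 0.45 lat@112 mm -0.23 wid [55.2 55.1 54.3 57.1] tip 0.1887 z@112 -0.0344 pitch -1.3
```

View pics/ins.png

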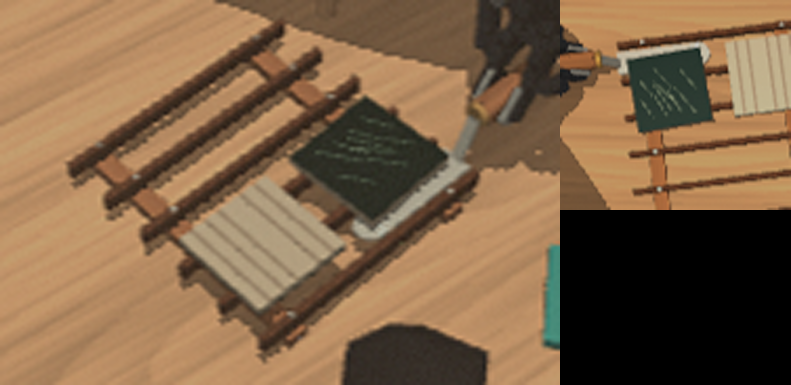

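```bash
sleep 45; cat s4.txt; python3 -W ignore - <<'E'
from h import *
p0=np.array(r.get_eef_pos());q0=np.array(r.get_q());print(q0.round(1))
for dx,dz,ph in((-.14,.075,40),(-.14,.075,47),(-.16,.075,47),(-.16,.075,55)):
    Q=[]
    for s in np.linspace(0,1,21):
        _,o=knife_at([0,0,0],RK[2]-90,ph*s,B);p=p0+s*(rk(dx,0,dz)-rk(0,0,0));q=r.ik(list(p),o);Q.append(q if q is not None else [np.nan]*6)
    Q=np.array(Q);print(dx,dz,ph,Q[-1].round(1),'max dq/ds',abs(np.diff(Q,axis=0)*20).max(0).round(0))
E
```

```text
(-0.12, 0.06, 40, 0.6) [(-30, 35, 180), (-26, 38, 154), (-31, 35, 180)]
(-0.12, 0.06, 47, 0.6) [(-29, 35, 180), (-17, 33, 144), (-29, 35, 180)]
(-0.12, 0.075, 40, 0.6) [(-24, 38, 147), (-17, 33, 144), (-31, 35, 180)]
(-0.12, 0.075, 47, 0.6) [(-30, 35, 180), (-17, 33, 144), (-30, 35, 180)]
(-0.12, 0.09, 40, 0.6) [(-30, 35, 180), (-17, 33, 144), (-28, 35, 180)]
(-0.12, 0.09, 47, 0.6) [(-29, 35, 180), (-17, 33, 144), (-29, 35, 180)]
(-0.14, 0.06, 40, 0.6) [(-23, 37, 145), (-17, 33, 144), (-24, 38, 147)]
(-0.14, 0.06, 47, 0.6) [(-30, 35, 180), (-29, 35, 180), (-17, 33, 144)]
(-0.14, 0.075, 40, 0.6) [(-31, 35, 180), (-30, 35, 180), (-18, 34, 144)]
(-0.14, 0.075, 47, 0.6) [(-30, 35, 180), (-31, 35, 180), (-24, 38, 148)]
(-0.14, 0.09, 40, 0.6) [(-29, 35, 180), (-27, 38, 157), (-27, 35, 180)]
(-0.14, 0.09, 47, 0.6) [(-30, 35, 180), (-26, 35, 180), (-29, 35, 180)]
(-0.16, 0.06, 40, 0.6) [(-27, 38, 159), (-22, 37, 144), (-30, 35, 180)]
(-0.16, 0.06, 47, 0.6) [(-29, 35, 180), (-30, 35, 180), (-30, 35, 180)]
(-0.16, 0.075, 40, 0.6) [(-31, 35, 180), (-29, 35, 180), (-17, 33, 144)]
(-0.16, 0.075, 47, 0.6) [(-30, 35, 180), (-29, 35, 180), (-29, 35, 180)]
(-0.16, 0.09, 40, 0.6) [(-28, 38, 160), (-31, 35, 180), (-28, 37, 162)]
(-0.16, 0.09, 47, 0.6) [(-28, 37, 164), (-27, 38, 159), (-29, 35, 180)]
[ 28.4  24.6  96.9 -33.7  75.2  34.4]
-0.14 0.075 40 [ 41.6  -5.2 128.8 -59.2  63.7  78.8] max dq/ds [18. 34. 38. 30. 26. 49.]
-0.14 0.075 47 [ 43.1  -5.2 131.  -66.   63.1  88.5] max dq/ds [20. 36. 41. 38. 31. 60.]
-0.16 0.075 47 [ 44.7  -7.3 132.8 -65.3  64.4  88.9] max dq/ds [23. 38. 44. 37. 31. 60.]
-0.16 0.075 55 [ 46.4  -6.2 135.  -73.1  65.  100.4] max dq/ds [25. 41. 48. 46. 37. 73.]
```

```bash
python3 -W ignore - <<'E'
from h import *
y=RK[2]-90
p,o=knife_at(rk(.0995,.1805,.0715),y,0,B); r.servo_line(p,max_speed=.05);print(r.get_force())
d=rk(-.16,0,.075)-rk(0,0,0);_,o=knife_at([0,0,0],y,47,B)
t=r.get_time();print(r.servo_line(list(np.array(p)+d),o,max_speed=np.linalg.norm(d)/.62));print('T',r.get_time()-t,np.array(r.get_eef_pos())-p-d,r.get_force(),r.get_finger_gap())
im,P=cloud('scene');im2,P2=cloud('top')
a=cv2.resize(im[140:250,240:400],(560,385),interpolation=2);b=cv2.resize(im2[150:270,240:350],(231,252),interpolation=2)
c=np.zeros((385,791,3),np.uint8);c[:,:560]=a;c[:252,560:]=b;save('flip.png',c);np.savez('flip.npz',P=P,P2=P2,im2=im2)
E
```

```text
[ 0.46503759  0.4997752  -1.76593328]
False
T 0.9749999999999996 [0.00059983 0.00051827 0.00058447] [ 0.15535097  0.22832348 -0.92458808] 0.023202716124647145
```

View pics/flip.png

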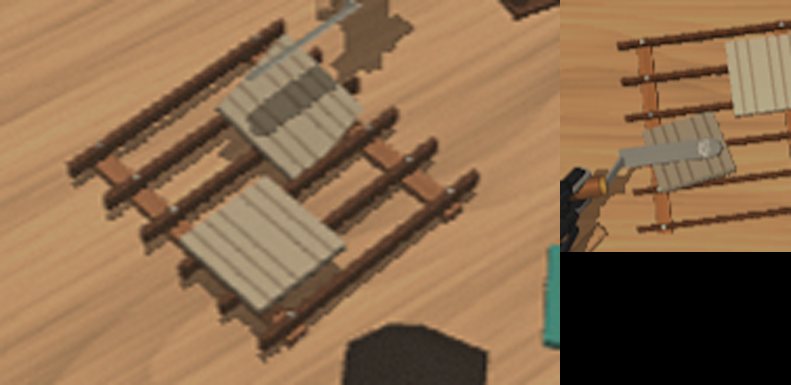

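The slab has turned pale face up and spans the middle battens, with the blade hovering clear above it. I'll check how flat it lies, then take the knife up and away.

```bash
cat >> h.py <<'E'
def slab_check(P):
    a=np.radians(RK[2]);d=P-rk(0,0,0);u=d[...,0]*np.cos(a)+d[...,1]*np.sin(a);v=-d[...,0]*np.sin(a)+d[...,1]*np.cos(a);H=P[...,2]
    for n,m in(('turned',(u<.012)&(u>-.14)&(abs(v-.06)<.08)&(H>.036)&(H<.046)),('done',(u>.0)&(u<.13)&(v<.0)&(v>-.14)&(H>.036)&(H<.046))):
        m=cv2.morphologyEx(m.astype(np.uint8),cv2.MORPH_OPEN,np.ones((3,3)))>0
        q=np.c_[u[m],v[m]];f=np.linalg.lstsq(np.c_[q,np.ones(len(q))],H[m],rcond=None)[0]
        print(n,m.sum(),[np.round(x,1) for x in cv2.minAreaRect((q*1000).astype(np.float32))],'tilt deg',np.degrees(f[:2]).round(2),'z',H[m].mean().round(4))
E
python3 -W ignore - <<'E'
from h import *
Z=np.load('flip.npz');slab_check(Z['P2']);slab_check(Z['P'])
y=RK[2]-90
p=np.array(r.get_eef_pos());r.servo_line(list(p+[0,0,.08]),max_speed=.2)
im,P=cloud('top')
org=rk(.02,.34,.19);pp,o=knife_at(org,y,0,B);r.reach(pp,o);print(r.get_time(),np.array(r.get_eef_pos())-pp)
im,P=cloud('top');slab_check(P);knife_meas(P,org,y)
im,P=cloud('scene');slab_check(P);knife_meas(P,org,y)
E
```

```text
turned 0 [array([0., 0.]), array([0., 0.]), np.float64(0.0)] tilt deg [0. 0.] z nan
done 1030 [array([ 59. , -66.4]), array([101.3,  98.8]), np.float64(0.0)] tilt deg [0.06 0.07] z 0.04
turned 123 [array([-20.9,  50.6]), array([101.1,  18.3]), np.float64(89.7)] tilt deg [-13.69  -0.46] z 0.0411
done 883 [array([ 56.5, -68.6]), array([102.3, 102.3]), np.float64(90.0)] tilt deg [-0.2  -0.07] z 0.041
14.6333 [-0.0005603  -0.00092064 -0.0024845 ]
turned 119 [array([-20.1,  55.4]), array([94.9, 15.4]), np.float64(86.9)] tilt deg [-24.87   1.03] z 0.0406
done 1050 [array([ 58.6, -66.4]), array([100.7,  99.9]), np.float64(0.1)] tilt deg [-0.09 -0.1 ] z 0.0399
blade n 518 dyaw -0.7 lat@112 mm 1.47 wid [27.9 29.3 28.9 27.9] tip 0.1749 z@112 -0.0463 pitch -0.33
turned 85 [array([-19.7,  50.7]), array([101.4,  17.7]), np.float64(88.7)] tilt deg [-14.66  -0.11] z 0.0406
done 849 [array([ 56.4, -68.5]), array([104.2, 104.3]), np.float64(0.7)] tilt deg [ 0.2  -0.41] z 0.041
blade n 267 dyaw -0.11 lat@112 mm -1.46 wid [30.9 30.1 27.5 29. ] tip 0.176 z@112 -0.0441 pitch -0.13
```

```bash
python3 -W ignore - <<'E'
from h import *
a=np.radians(RK[2])
im,P=cloud('top');hsv=cv2.cvtColor(im,cv2.COLOR_RGB2HSV)
d=P-rk(0,0,0);u=d[...,0]*np.cos(a)+d[...,1]*np.sin(a);v=-d[...,0]*np.sin(a)+d[...,1]*np.cos(a);H=P[...,2]
for U in np.arange(-.13,.06,.01):
    print(round(U,3),[np.round(np.nanmedian(H[(abs(u-U)<.005)&(abs(v-V)<.006)])*1e3,1) for V in(0,.01,.02,.04,.06,.08,.1,.11,.12)])
save('tilt.png',cv2.resize(im[170:260,250:350],(600,540),interpolation=2))
E
```

```text
-0.13 [np.float64(3.1), np.float64(0.7), np.float64(1.1), np.float64(-0.3), np.float64(2.2), np.float64(3.1), np.float64(9.0), np.float64(7.6), np.float64(0.6)]
-0.12 [np.float64(1.3), np.float64(28.7), np.float64(3.5), np.float64(25.9), np.float64(28.4), np.float64(25.6), np.float64(21.8), np.float64(3.1), np.float64(26.7)]
-0.11 [np.float64(0.4), np.float64(0.2), np.float64(-1.9), np.float64(-1.1), np.float64(-0.3), np.float64(1.5), np.float64(11.1), np.float64(-0.2), np.float64(-0.9)]
-0.1 [np.float64(-0.6), np.float64(0.2), np.float64(-1.0), np.float64(-0.9), np.float64(0.0), np.float64(0.5), np.float64(10.8), np.float64(-2.2), np.float64(-1.0)]
-0.09 [np.float64(0.3), np.float64(-1.1), np.float64(-1.3), np.float64(-0.9), np.float64(-0.6), np.float64(-0.5), np.float64(12.2), np.float64(1.0), np.float64(-1.4)]
-0.08 [np.float64(2.2), np.float64(2.3), np.float64(1.9), np.float64(2.4), np.float64(25.6), np.float64(68.6), np.float64(14.3), np.float64(13.5), np.float64(1.1)]
-0.07 [np.float64(29.9), np.float64(30.6), np.float64(59.7), np.float64(66.9), np.float64(71.2), np.float64(72.
[... 1359 characters left out ...]
(14.5), np.float64(0.6), np.float64(-0.9)]
0.02 [np.float64(4.1), np.float64(15.2), np.float64(21.7), np.float64(21.3), np.float64(9.2), np.float64(9.7), np.float64(12.4), np.float64(12.7), np.float64(0.7)]
0.03 [np.float64(29.1), np.float64(28.8), np.float64(28.9), np.float64(30.8), np.float64(29.6), np.float64(30.2), np.float64(26.9), np.float64(30.3), np.float64(27.2)]
0.04 [np.float64(-0.2), np.float64(-1.3), np.float64(-2.2), np.float64(0.7), np.float64(-0.5), np.float64(2.3), np.float64(9.5), np.float64(0.0), np.float64(-0.9)]
0.05 [np.float64(0.4), np.float64(0.8), np.float64(-1.3), np.float64(0.1), np.float64(0.6), np.float64(-0.7), np.float64(11.6), np.float64(1.8), np.float64(0.8)]
```

View pics/tilt.png

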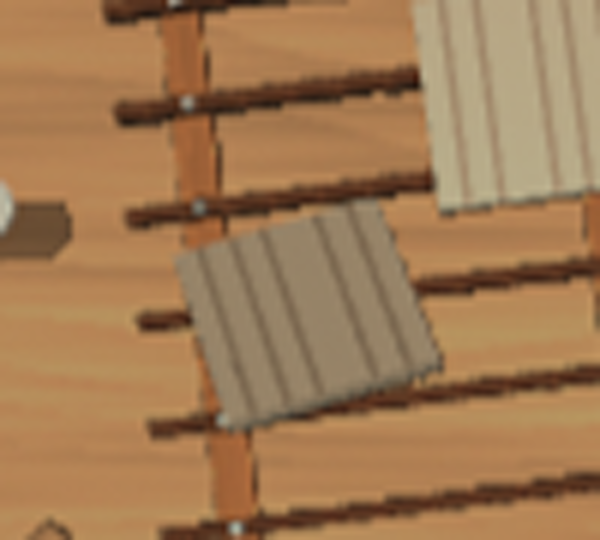

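The slab turned pale side up, but it isn't flat. It leans at about 32°, with its low edge caught against the batten at x = 25. I'll bring the blade flat under its raised half and lift it near its centre to free that edge. Then I'll lower it level onto the battens.

```bash
cat >> h.py <<'E'
def kline(x,y,z,v=.1,f=None,roll=0):
    p,o=knife_at(rk(x,y,z),RK[2]-90,roll,B);s=r.servo_line(p,o,max_speed=v,until_force=f);print((x,y,z),s,np.round(r.get_force(),1),round(r.get_time(),2));return s
def profile(P):
    a=np.radians(RK[2]);d=P-rk(0,0,0);u=d[...,0]*np.cos(a)+d[...,1]*np.sin(a);v=-d[...,0]*np.sin(a)+d[...,1]*np.cos(a)
    for U in np.arange(-.12,.05,.01): print(int(round(U*1e3)),[int(round(np.nanmedian(P[...,2][(abs(u-U)<.005)&(abs(v-V)<.006)])*1e3)) for V in(0,.02,.04,.06,.08,.1,.12)])
E
python3 -W ignore - <<'E'
from h import *
p,o=knife_at(rk(-.058,.305,.13),RK[2]-90,0,B);q=r.ik(p,o);print(np.round(q,1))
r.reach(p,o)
kline(-.058,.305,.081)
if not kline(-.058,.167,.081,.1,5):
    kline(-.050,.167,.069,.05,8); kline(-.048,.167,.070,.05,8)
    im,P=cloud('scene');save('under.png',cv2.resize(im[140:250,240:400],(640,440),interpolation=2))
E
```

```text
[ 44.5  13.1 104.7 -27.4  85.5  44.8]
(-0.058, 0.305, 0.081) False [ 0.6 -0.1 -1.4] 15.93
(-0.058, 0.167, 0.081) False [ 0.5  1.2 -1.2] 17.46
(-0.05, 0.167, 0.069) False [-0.1  1.1 -0.4] 17.9
(-0.048, 0.167, 0.07) False [ 0.3  0.4 -1.8] 18.15
```

View pics/under.png

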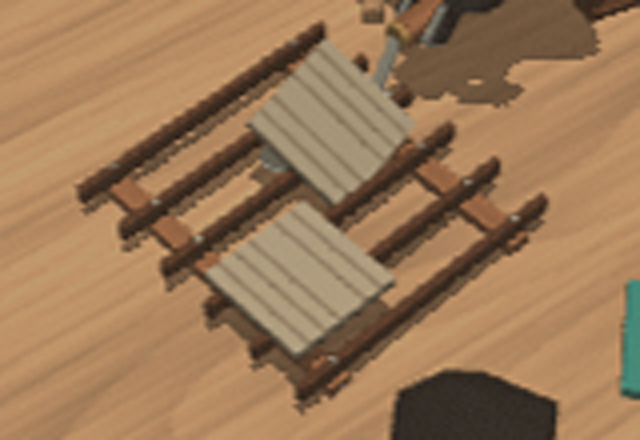

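```bash
python3 -W ignore - <<'E'
from h import *
kline(-.049,.167,.092,.05,15)
im,P=cloud('top');profile(P)
E
```

```text
(-0.049, 0.167, 0.092) False [-0.1  0.  -3.2] 18.79
-120 [2, 5, 28, 28, 20, 20, 28]
-110 [0, 0, 0, 0, 0, 11, -2]
-100 [1, -1, 0, 0, 2, 12, 0]
-90 [-2, -1, 0, -1, 0, 11, 0]
-80 [0, 2, 3, 3, 6, 14, 1]
-70 [15, 15, 25, 27, 29, 28, 28]
-60 [2, 46, 47, 81, 85, 45, 2]
-50 [74, 80, 83, 83, 82, 47, 58]
-40 [70, 71, 71, 73, 71, 49, 56]
-30 [58, 60, 60, 61, 61, 55, 24]
-20 [49, 51, 49, 49, 49, 49, 28]
-10 [3, 39, 36, 39, 39, 39, 1]
0 [-1, 29, 28, 27, 30, 28, 0]
10 [-1, 16, 16, 18, 17, 13, 0]
20 [5, 16, 16, 3, 5, 12, 0]
30 [31, 28, 29, 30, 28, 26, 26]
40 [0, -2, -1, 0, 1, 10, 0]
```

```bash
cat >> h.py <<'E'
def kpose(x,v,zc,pitch,roll=0,side=-1,s=.0):
    "knife coming from -y (side=-1): blade-top centre line passes rack (x, v+s, zc) ; v= origin-to-blade ref given as v of blade point at knife x=.112"
    yaw=RK[2]+90
    K=rot([roll,pitch,yaw]);b=np.radians(B)
    T=K@np.stack([[np.sin(b),0,-np.cos(b)],[0,1.,0],np.cross([np.sin(b),0,-np.cos(b)],[0,1.,0])],1)
    org=rk(x,v,zc)-K@np.array([.112,0,-.044])
    return list(org+T[:,0]*.019),list(rpy(T)),org
E
python3 -W ignore - <<'E'
from h import *
kline(-.049,.167,.069,.1); kline(-.056,.167,.080,.05,10)
kline(-.056,.31,.081,.2)
im,P=cloud('top');profile(P);np.savez('l.npz',P=P)
for z,pt,v in((.15,6,-.06),(.020,6,-.06),(.010,6,-.035),(.029,-4,-.035)):
    p,o,org=kpose(-.0045,v,z,pt);q=r.ik(p,o);print(z,pt,v,org.round(3),None if q is None else np.round(q,1))
p,o=knife_at(rk(-.056,.31,.18),RK[2]-90,0,B);print('q',np.round(r.get_q(),1))
E
```

```text
(-0.049, 0.167, 0.069) False [ 0.9  0.1 -1.2] 19.23
(-0.056, 0.167, 0.08) False [ 0.4 -0.3 -2.3] 19.63
(-0.056, 0.31, 0.081) False [-0.8 -0.5 -2.1] 20.5
-120 [1, 1, 26, 27, 25, 27, 25]
-110 [0, -1, 0, 1, 0, 11, 0]
-100 [0, 1, 0, -2, 1, 11, -1]
-90 [0, -1, 1, 1, 0, 10, 0]
-80 [1, 1, 4, 3, 12, 13, 0]
-70 [14, 27, 28, 48, 76, 30, 28]
-60 [1, 62, 68, 72, 71, 10, 0]
-50 [63, 63, 64, 64, 64, 11, -1]
-40 [55, 56, 58, 56, 57, 12, -2]
-30 [49, 48, 49, 48, 50, 42, 3]
-20 [40, 41, 43, 42, 44, 42, 28]
-10 [1, 34, 34, 36, 35, 37, -1]
0 [0, 27, 27, 28, 29, 29, 0]
10 [0, 19, 19, 21, 20, 22, 1]
20 [4, 19, 18, 17, 16, 13, 2]
30 [27, 29, 27, 28, 28, 26, 28]
40 [-1, 1, 0, -2, 0, 10, -1]
0.15 6 -0.06 [ 0.544 -0.13   0.205] [-29.3   6.1 103.3  22.8  89.1 138.9]
0.02 6 -0.06 [ 0.544 -0.13   0.075] [-29.3  14.7 107.3  23.4  77.5 133.9]
0.01 6 -0.035 [ 0.54  -0.105  0.065] [-27.4  14.1 109.2  24.2  75.7 134.9]
0.029 -4 -0.035 [ 0.541 -0.113  0.065] [-30.8  18.8 106.3  29.8  82.7 130.2]
q [ 44.7  17.3 105.1 -27.6  81.6  47.1]
```

```bash
cat >> h.py <<'E'
def kk(x,v,z,pt,roll=0,s=.1,f=None,reach=False):
    p,o,org=kpose(x,v,z,pt,roll)
    if reach: r.reach(p,o);st=None
    else: st=r.servo_line(p,o,max_speed=s,until_force=f)
    print((x,v,z,pt),st,np.round(r.get_force(),1),round(r.get_time(),2));return st
E
python3 -W ignore - <<'E'
from h import *
kline(-.056,.31,.19,.25)
kk(-.0045,-.182,.15,6,reach=True)
kk(-.0045,-.182,.0275,6,s=.12,f=8)
im,P=cloud('top')
# blade check in rack frame
a=np.radians(RK[2]);d=P-rk(0,0,0);u=d[...,0]*np.cos(a)+d[...,1]*np.sin(a);v=-d[...,0]*np.sin(a)+d[...,1]*np.cos(a)
hs=cv2.cvtColor(im,cv2.COLOR_RGB2HSV)
for V in(-.22,-.2,-.18,-.16,-.14):
    m=(abs(v-V)<.006)&(abs(u)<.04)&(P[...,2]>.008)&(P[...,2]<.06)&(hs[...,1]<90);print(V,m.sum(),np.round(np.nanpercentile(u[m],[3,97])*1e3,1) if m.any() else '',np.round(np.nanmedian(P[...,2][m])*1e3,1))
save('neg.png',cv2.resize(im[160:290,260:400],(646,600),interpolation=2))
E
```

```text
(-0.056, 0.31, 0.19) False [ 0.2 -0.9 -1.9] 21.13
(-0.0045, -0.182, 0.15, 6) None [ 0.1  0.  -2.2] 23.28
(-0.0045, -0.182, 0.0275, 6) False [ 1.2 -0.3 -1.2] 24.46
-0.22 46 [-15.7  10.3] 33.1
-0.2 43 [-16.    9.6] 30.8
-0.18 43 [-16.    9.7] 28.9
-0.16 43 [-16.   10.1] 25.9
-0.14 44 [-16.1   9.9] 24.6
```

View pics/neg.png

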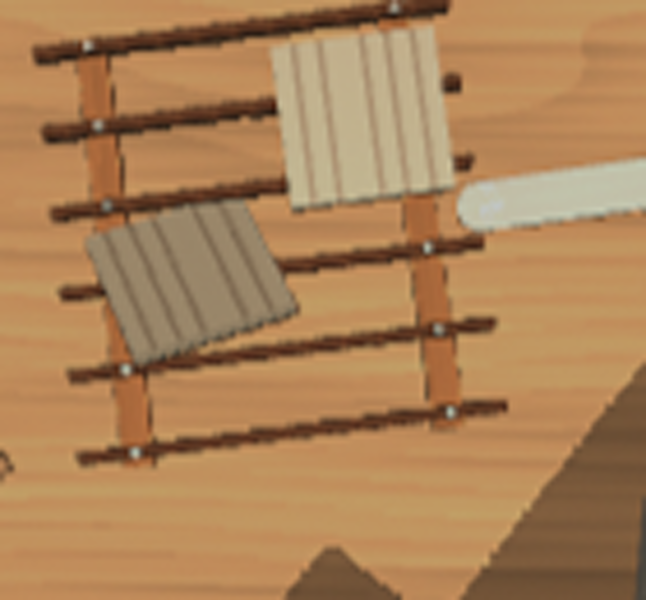

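```bash
python3 -W ignore - <<'E'
from h import *
kk(-.006,-.182,.0265,6,s=.05,f=8)
s=kk(-.006,-.030,.0105,6,s=.1,f=5)
p=np.array(r.get_eef_pos());print(p-kpose(-.006,-.030,.0105,6)[0])
im,P=cloud('top');profile(P)
E
```

```text
(-0.006, -0.182, 0.0265, 6) False [-0.4  0.2 -1.9] 24.76
(-0.006, -0.03, 0.0105, 6) False [-0.5 -0.6 -0.7] 26.43
[ 0.00029592 -0.00055569  0.00014395]
-120 [2, 1, 24, 28, 26, 25, 26]
-110 [-2, 0, -1, 0, 1, 11, 1]
-100 [-2, -1, 0, -1, 0, 12, -1]
-90 [-2, -2, -1, 0, 1, 11, 0]
-80 [0, 3, 3, 3, 5, 14, 3]
-70 [15, 14, 29, 64, 73, 25, 28]
-60 [1, 62, 67, 72, 72, 10, -1]
-50 [63, 64, 63, 63, 64, 14, 0]
-40 [58, 57, 56, 57, 59, 12, 1]
-30 [48, 48, 49, 48, 50, 42, 2]
-20 [42, 42, 43, 43, 42, 44, 27]
-10 [7, 35, 34, 35, 35, 34, 0]
0 [8, 27, 27, 28, 31, 30, -2]
10 [5, 20, 22, 21, 21, 19, 1]
20 [2, 17, 17, 18, 11, 12, 1]
30 [28, 29, 29, 29, 27, 27, 29]
40 [-1, 1, 1, 1, 1, 10, -2]
```

```bash
python3 -W ignore - <<'E'
from h import *
kk(-.006,-.030,.018,0,s=.03,f=15)
kk(-.006,-.030,.0265,-5,s=.03,f=15)
im,P=cloud('top');profile(P);slab_check(P)
E
```

```text
(-0.006, -0.03, 0.018, 0) False [-1.  -0.9 -2.1] 26.78
(-0.006, -0.03, 0.0265, -5) False [-1.3  2.   3.4] 27.03
-120 [1, 3, 14, 27, 26, 27, 24]
-110 [1, 0, -1, -1, 0, 11, -1]
-100 [0, 0, -1, 1, 1, 11, 1]
-90 [0, 0, 0, -1, 0, 11, -2]
-80 [1, 2, 1, 3, 9, 14, 0]
-70 [16, 25, 28, 49, 76, 27, 28]
-60 [2, 62, 67, 71, 73, 11, 0]
-50 [62, 62, 64, 64, 64, 11, -2]
-40 [56, 54, 56, 57, 56, 13, -1]
-30 [48, 48, 50, 50, 49, 38, 5]
-20 [40, 44, 41, 42, 42, 42, 31]
-10 [11, 35, 35, 35, 36, 34, -2]
0 [9, 27, 29, 28, 28, 30, -1]
10 [7, 21, 20, 23, 21, 21, -1]
20 [3, 18, 18, 17, 11, 13, 4]
30 [26, 28, 29, 26, 29, 26, 29]
40 [0, -1, 1, -1, 0, 11, -1]
turned 78 [array([-16.8,  49.7]), array([94.9, 13.2]), np.float64(87.5)] tilt deg [-31.22   0.22] z 0.0406
done 1095 [array([ 59.2, -66.3]), array([100.5,  99.7]), np.float64(0.2)] tilt deg [-0.05 -0.07] z 0.0398
```

```bash
python3 -W ignore - <<'E'
from h import *
p,o,org=kpose(-.006,-.030,.0265,-5)
print(np.array(r.get_eef_pos())-p,Ro.from_matrix(rot(r.get_orientation()).T@rot(o)).magnitude()*57.3,r.get_finger_gap(),r.get_force(),r.get_wrist_torque())
im,P=cloud('top');a=np.radians(RK[2]);d=P-rk(0,0,0);u=d[...,0]*np.cos(a)+d[...,1]*np.sin(a);v=-d[...,0]*np.sin(a)+d[...,1]*np.cos(a)
for V in np.arange(-.2,.03,.01): print(round(V,3),[int(round(np.nanmedian(P[...,2][(abs(u-U)<.003)&(abs(v-V)<.005)])*1e3)) for U in(-.015,-.010,-.005,0,.005)])
im,_=r.capture('scene');save('stuck.png',cv2.resize(im[140:250,190:350],(800,550),interpolation=2))
E
```

```text
[3.01718238e-05 1.61821431e-04 6.72826310e-04] 0.09941718138972742 0.02319083597918828 [-1.7113463   1.02036954  2.51862502] [-0.00829059  0.37479336  0.6096778 ]
-0.2 [183, 186, 187, 186, 184]
-0.19 [139, 153, 171, 173, 144]
-0.18 [132, 125, 121, 125, 129]
-0.17 [121, 90, 72, 74, 112]
-0.16 [99, 70, 70, 71, 69]
-0.15 [70, 70, 69, 70, 68]
-0.14 [69, 71, 72, 69, 68]
-0.13 [67, 68, 69, 69, 67]
-0.12 [33, 67, 68, 67, 66]
-0.11 [2, 53, 55, 63, 64]
-0.1 [11, 24, 33, 35, 10]
-0.09 [14, 17, 15, 14, 14]
-0.08 [13, 13, 13, 12, 14]
-0.07 [13, 12, 12, 13, 13]
-0.06 [13, 11, 15, 15, 11]
-0.05 [13, 13, 11, 11, 13]
-0.04 [10, 13, 13, 12, 10]
-0.03 [14, 11, 9, 10, 11]
-0.02 [10, 12, 12, 12, 9]
-0.01 [10, 10, 10, 12, 12]
0.0 [33, 8, 10, 10, 11]
0.01 [37, 35, 31, 30, 22]
0.02 [39, 38, 30, 28, 24]
```

View pics/stuck.png

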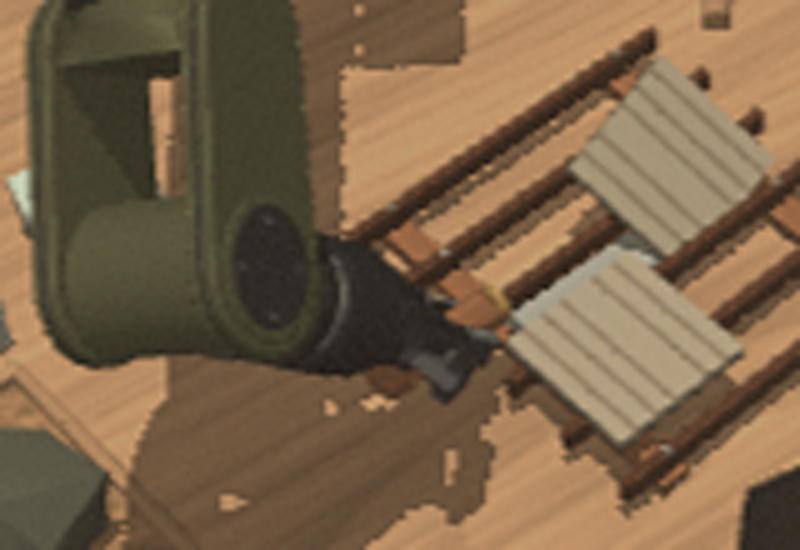

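```bash
sed -i 's/^B=35/B=41/' h.py
cat > roll.py <<'E'
from h import *
import sys
def tgt(th,v=-.043,e0=.0085,pt=6):
    t=np.radians(th);return kpose(-.0185+.015*np.cos(t),v,e0+.015*np.sin(t),pt,-th)
E
python3 -W ignore - <<'E'
from roll import *
for th in(0,35,55,70):
    p,o,org=tgt(th);q=r.ik(p,o);print(th,org.round(3),None if q is None else np.round(q,1))
p,o,org=tgt(0);print(np.array(p)-r.get_eef_pos())
print(r.servo_line(p,o,max_speed=.03,until_force=12),r.get_force(),r.get_time())
try:
  for th in(20,40):
    p,o,org=tgt(th);print(th,r.servo_line(p,o,max_speed=.06,until_force=25),np.round(r.get_force(),1),r.get_time())
  im,P=cloud('top');profile(P)
except r.IKError as e: print('IK',e)
E
```

```text
0 [ 0.542 -0.113  0.064] [-29.7  17.2 107.1  27.6  79.9 131.8]
35 [ 0.515 -0.117  0.065] [-39.6   8.7 121.8  49.6  70.2  91.1]
55 [ 0.5   -0.12   0.058] [-45.6  10.8 126.9  63.8  73.2  64.1]
70 [ 0.492 -0.122  0.049] [-49.4  16.5 128.1  72.1  79.4  44.4]
[ 0.00320018 -0.00547991  0.00166441]
False [1.41723209 0.46168089 4.47278379] 27.5583
20 False [-0.4  4.   5.2] 28.0583
40 False [-1.   2.   2.9] 28.575
-120 [1, 3, 26, 26, 26, 25, 23]
-110 [0, -1, -1, -1, 0, 10, -1]
-100 [-1, 0, 0, -1, 0, 11, -2]
-90 [0, -1, -2, -1, 1, 9, 0]
-80 [2, 3, 4, 9, 8, 13, 1]
-70 [14, 14, 26, 28, 20, 27, 27]
-60 [-1, 1, -1, -1, 0, 12, 0]
-50 [-1, -1, -1, 0, -1, 12, 0]
-40 [-2, 1, 0, 1, 13, 12, 0]
-30 [20, 59, 96, 96, 97, 94, 2]
-20 [86, 85, 85, 85, 82, 78, 26]
-10 [12, 68, 67, 66, 64, 60, -1]
0 [18, 52, 49, 47, 47, 43, -1]
10 [0, 33, 32, 34, 27, 27, 0]
20 [3, 20, 21, 20, 17, 15, 1]
30 [30, 29, 29, 32, 27, 28, 24]
40 [2, -1, 1, -1, 0, 11, 0]
```

```bash
cat >> roll.py <<'E'
def mv(th,u,v,z,pt=0,s=.08,f=25):
    "blade top centre at rack (u,v,z), rolled th (knife from -y)"
    p,o,org=kpose(u,v,z,pt,-th)
    st=r.servo_line(p,o,max_speed=s,until_force=f);print((th,u,v,z),st,np.round(r.get_force(),1),round(r.get_time(),2));return st
E
date; python3 -W ignore - <<'E'
from roll import *
for a in((60,-.012,-.043,.045,3),(60,-.012,.025,.055,0),(60,.035,.025,.07,0)):
    p,o,_=kpose(a[0+1],a[2],a[3],a[4],-a[0]);q=r.ik(p,o);print(None if q is None else np.round(q,1))
mv(60,-.012,-.043,.045,3)
im,P=cloud('top');profile(P)
E
ls -la --time-sort --time-style=+%T | tail -3; ls -la --time-style=+%T h.py
```

```text
Sat Dec  5 01:29:55 UTC 2026
[-47.6  11.5 127.1  66.8  77.9  60.2]
[-42.8   7.5 132.6  71.3  76.6  61.7]
[-38.2   9.2 128.3  73.9  74.5  65.2]
(60, -0.012, -0.043, 0.045) False [ 0.4  0.9 -1.2] 29.12
-120 [1, 3, 14, 27, 21, 19, 28]
-110 [-1, 0, -1, -1, 0, 11, 0]
-100 [1, -2, -1, -1, 0, 12, 0]
-90 [-1, 0, 1, 1, 1, 10, 0]
-80 [1, 2, 6, 1, 8, 12, 1]
-70 [17, 25, 28, 27, 14, 27, 28]
-60 [0, 0, 0, 0, 0, 12, 0]
-50 [0, 0, -1, 0, 1, 13, -1]
-40 [1, -1, 1, 2, -1, 11, 0]
-30 [0, 1, 2, 1, 6, 16, 13]
-20 [29, 28, 26, 27, 27, 28, 27]
-10 [39, 34, 2, 1, 0, 11, -1]
0 [51, 24, 21, 19, 20, 20, 0]
10 [0, 32, 31, 31, 33, 32, 1]
20 [3, 43, 42, 42, 42, 40, 2]
30 [45, 53, 54, 51, 53, 53, 29]
40 [62, 64, 65, 66, 65, 64, -1]
-rw-r--r-- 1 agent agent 5020 01:28:08 h.pyls: unrecognized option '--time-sort'
Try 'ls --help' for more information.
```

```bash
date +%T; stat -c '%n %w %y' pics/scene0.png sim.py | cut -c1-80; python3 -W ignore - <<'E'
from h import *
im,P=cloud('top');a=np.radians(RK[2]);d=P-rk(0,0,0);u=d[...,0]*np.cos(a)+d[...,1]*np.sin(a);v=-d[...,0]*np.sin(a)+d[...,1]*np.cos(a)
for U in np.arange(-.02,.13,.01): print(int(round(U*1e3)),[int(round(np.nanmedian(P[...,2][(abs(u-U)<.005)&(abs(v-V)<.006)])*1e3)) for V in(-.04,-.02,0,.02,.04,.06,.08,.1,.12)], [im[(abs(u-U)<.005)&(abs(v-V)<.006)].mean(0).astype(int).tolist() for V in(.05,)])
E
```

```text
01:30:36
pics/scene0.png 2026-12-05 01:02:21.689389697 +0000 2026-12-05 01:02:21.71738969
sim.py 2026-12-05 01:16:44.013360446 +0000 2026-12-05 01:16:44.055729141 +0000
-20 [31, 27, 30, 25, 25, 26, 25, 23, 27] [[114, 81, 53]]
-10 [41, 40, 39, 36, 21, 20, 4, 11, 1] [[29, 37, 29]]
0 [56, 54, 52, 28, 25, 25, 26, 26, -2] [[25, 38, 30]]
10 [37, 5, 1, 32, 32, 33, 35, 35, 0] [[27, 40, 32]]
20 [41, 40, 3, 39, 41, 39, 40, 40, 2] [[38, 50, 39]]
30 [40, 39, 45, 47, 48, 48, 47, 45, 28] [[28, 41, 33]]
40 [39, 39, 52, 53, 53, 56, 56, 53, -1] [[27, 39, 31]]
50 [39, 39, 61, 63, 61, 61, 60, 61, -1] [[19, 32, 26]]
60 [39, 40, 65, 68, 68, 69, 69, 13, -1] [[17, 30, 25]]
70 [40, 40, 29, 62, 69, 74, 74, 16, 3] [[82, 73, 57]]Traceback (most recent call last):
  File "<stdin>", line 3, in <module>
ValueError: cannot convert float NaN to integer
```

```bash
python3 - <<'E'
s=open('sim.py').read()
s=s.replace("    X=np.array([x0,.035]);V=np.zeros(2);th=0.;w=0.","    th=np.radians(37.);X=np.array([x0,.0])+rotm(th)@[.05,.005]+[0,.002];V=np.zeros(2);w=0.")
open('simb.py','w').write(s)
open('s5.py','w').write('''
from simb import *
from multiprocessing import Pool
import itertools
S=[(dx,dz,ph,.6) for dx,dz,ph in itertools.product((-.10,-.13,-.16),(.02,.04,.06),(45,))]
V=[(-.014,.6),(-.012,.45),(-.016,.7)]
def f(a):
    s,x0,mu=a;return sim([(0,0,0,.15),s],x0,mu,b=41,hold=.5,dt=1e-4,bz=.042,bx=.062)[:3]
if __name__=='__main__':
    jobs=[(s,*v) for s in S for v in V]
    with Pool() as p: R=p.map(f,jobs,chunksize=1)
    for i,s in enumerate(S): print(s,[(round(X[0]*1e3),round(X[1]*1e3),round(th)) for X,th,v in R[3*i:3*i+3]])
''')
E
(OMP_NUM_THREADS=1 timeout 150 python3 s5.py > s5.txt 2>&1 &)
python3 -W ignore - <<'E'
from roll import *
# retreat -y then up, swing to +y side
mv(60,-.03,-.06,.085,0,s=.2)
mv(30,-.03,-.12,.14,0,s=.3)
p,o=knife_at(rk(.062,.31,.18),RK[2]-90,0,B)
r.reach(p,o);print(r.get_time(),np.round(r.get_q(),1))
im,P=cloud('top');knife_meas(P,rk(.062,.31,.18),RK[2]-90)
a=np.radians(RK[2]);d=P-rk(0,0,0);u=d[...,0]*np.cos(a)+d[...,1]*np.sin(a);v=-d[...,0]*np.sin(a)+d[...,1]*np.cos(a)
for U in np.arange(-.03,.10,.01): print(int(round(U*1e3)),[float(np.round(np.nanmedian(P[...,2][(abs(u-U)<.005)&(abs(v-V)<.006)])*1e3)) for V in(-.04,-.02,0,.02,.04,.06,.08,.1,.12)])
E
sleep 15; cat s5.txt; date +%T
```

```text
(60, -0.03, -0.06, 0.085) False [-0.3 -0.7 -2.1] 29.59
(30, -0.03, -0.12, 0.14) False [ 0.1  0.7 -2.6] 30.32
32.3167 [ 40.4  23.4  88.1 -33.5  93.1  38.5]
blade n 505 dyaw -0.57 lat@112 mm 1.73 wid [29.4 29.3 28.7 26.9] tip 0.1753 z@112 -0.0457 pitch -0.37
-30 [2.0, 1.0, 2.0, 2.0, 3.0, 2.0, 8.0, 17.0, 2.0]
-20 [30.0, 30.0, 27.0, 30.0, 22.0, 25.0, 26.0, 30.0, 29.0]
-10 [-0.0, 0.0, -1.0, 18.0, 20.0, 19.0, 17.0, 13.0, 0.0]
0 [-2.0, -1.0, 1.0, 25.0, 25.0, 27.0, 26.0, 25.0, -1.0]
10 [4.0, 1.0, 1.0, 32.0, 33.0, 34.0, 33.0, 34.0, 1.0]
20 [40.0, 39.0, 2.0, 41.0, 40.0, 41.0, 39.0, 41.0, 3.0]
30 [38.0, 39.0, 45.0, 48.0, 48.0, 48.0, 48.0, 47.0, 27.0]
40 [39.0, 38.0, 54.0, 56.0, 53.0, 53.0, 56.0, 54.0, -0.0]
50 [39.0, 40.0, 60.0, 63.0, 63.0, 62.0, 63.0, 36.0, -2.0]
60 [40.0, 40.0, 65.0, 67.0, 69.0, 69.0, 69.0, 13.0, -1.0]
70 [39.0, 39.0, 24.0, 34.0, 68.0, 75.0, 76.0, 25.0, 1.0]
80 [40.0, 40.0, 29.0, 30.0, 31.0, nan, 74.0, 30.0, 30.0]
90 [40.0, 38.0, 0.0, 1.0, -1.0, -0.0, 1.0, 11.0, -1.0]
01:32:26
```

```bash
python3 -W ignore - <<'E'
from h import *
kline(.060,.31,.088,.2)
kline(.060,.180,.088,.12,6)
p0=np.array(r.get_eef_pos())
for dx,dz,ph in((-.10,.04,45),(-.13,.04,45),(-.16,.04,45)):
    _,o=knife_at([0,0,0],RK[2]-90,ph,B);q=r.ik(list(p0+rk(dx,0,dz)-rk(0,0,0)),o);print(dx,None if q is None else np.round(q,1))
print(np.round(r.get_q(),1))
E
sleep 12; cat s5.txt; date +%T
```

```text
(0.06, 0.31, 0.088) False [-0.4  0.6 -0.3] 32.98
(0.06, 0.18, 0.088) False [-1.3 -0.1 -1.1] 34.21
-0.1 [ 43.9   0.8 127.7 -65.2  68.5  89.6]
-0.13 [ 46.2  -2.  130.5 -64.   70.2  90.4]
-0.16 [ 48.8  -4.8 133.1 -62.7  72.1  91.2]
[ 31.3  21.6 100.6 -37.7  79.6  37.9]
01:33:20
```

```bash
for i in $(seq 45); do [ -s s5.txt ] && break; sleep 1; done; cat s5.txt; date +%T; ps aux | grep -c "s5.py"
```

```text
(-0.1, 0.02, 45, 0.6) [(-29, 37, 166), (-27, 35, 180), (-30, 35, 180)]
(-0.1, 0.04, 45, 0.6) [(-22, 37, 144), (-17, 33, 144), (-22, 37, 144)]
(-0.1, 0.06, 45, 0.6) [(-22, 49, 106), (-22, 49, 107), (-21, 49, 106)]
(-0.13, 0.02, 45, 0.6) [(-46, 35, 180), (-45, 35, 180), (-47, 35, 180)]
(-0.13, 0.04, 45, 0.6) [(-31, 35, 180), (-30, 35, 180), (-34, 35, 180)]
(-0.13, 0.06, 45, 0.6) [(-29, 35, 180), (-17, 33, 144), (-23, 37, 144)]
(-0.16, 0.02, 45, 0.6) [(-63, 35, 180), (-70, 35, 180), (-62, 35, 180)]
(-0.16, 0.04, 45, 0.6) [(-40, 35, 180), (-38, 35, 180), (-43, 35, 180)]
(-0.16, 0.06, 45, 0.6) [(-28, 37, 164), (-25, 38, 149), (-31, 35, 180)]
01:34:00
1
```

```bash
python3 -W ignore - <<'E'
from h import *
p,_=knife_at(rk(.060,.180,.088),RK[2]-90,0,B)
d=rk(-.145,0,.022)-rk(0,0,0);_,o=knife_at([0,0,0],RK[2]-90,45,B)
print(r.servo_line(list(np.array(p)+d),o,max_speed=np.linalg.norm(d)/.61),r.get_time(),r.get_finger_gap())
im,P=cloud('top');profile(P);slab_check(P)
im,P=cloud('scene');slab_check(P)
E
```

```text
False 35.2083 0.02313985006421442
-120 [4, 4, 27, 29, 27, 27, 28]
-110 [0, -1, -1, -1, 1, 11, -1]
-100 [0, -2, 0, 1, 38, 14, -2]
-90 [1, 2, 39, 39, 40, 13, 0]
-80 [39, 40, 40, 40, 39, 31, 1]
-70 [37, 42, 62, 62, 64, 64, 64]
-60 [22, 74, 74, 76, 74, 75, 76]
-50 [2, 83, 82, 82, 83, 83, 83]
-40 [0, 39, 41, 40, 39, 40, -2]
-30 [2, 38, 40, 38, 40, 40, 1]
-20 [29, 40, 39, 41, 41, 41, 30]
-10 [0, 40, 40, 39, 41, 40, 1]
0 [0, 39, 40, 41, 39, 14, -2]
10 [1, 40, 39, 0, 0, 11, -1]
20 [6, 19, 3, 1, 4, 13, 1]
30 [29, 29, 30, 30, 28, 28, 23]
40 [0, 0, -1, -1, 1, 12, -1]
turned 812 [array([-44.9,  55. ]), array([100.5,  99.2]), np.float64(11.3)] tilt deg [ 0.03 -0.  ] z 0.0399
done 1050 [array([ 58.9, -66.6]), array([ 99.7, 101. ]), np.float64(90.0)] tilt deg [0.13 0.02] z 0.0398
turned 590 [array([-46.7,  53. ]), array([ 99.7, 106.5]), np.float64(11.5)] tilt deg [ 0.15 -0.1 ] z 0.0409
done 843 [array([ 57. , -68.3]), array([103.5, 101.6]), np.float64(90.0)] tilt deg [ 0.05 -0.1 ] z 0.0409
```

Flat now: tilt 0.0°, top at 40 mm, centred at rack x of about -45 mm, and the finished slab hasn't moved. Returning the knife next.

```bash
python3 -W ignore - <<'E'
from h import *
p=np.array(r.get_eef_pos());r.servo_line(list(p+[0,0,.09]),max_speed=.2)
pp,o=knife_at(rk(0,.33,.20),RK[2]-90,0,B);r.reach(pp,o)
org=np.array([*KN[:2],.105]);pp,o=knife_at(org,KN[2],0,B);r.reach(pp,o);print(r.get_time(),np.array(r.get_eef_pos())-pp,np.round(r.get_q(),1))
for c in('top','scene'):
    im,P=cloud(c);knife_meas(P,org,KN[2])
Z=np.load('top0.npz');print('orig:');knife_meas(Z['P'],[*KN[:2],.045],KN[2]);Z=np.load('scene0.npz');knife_meas(Z['P'],[*KN[:2],.045],KN[2])
E
date +%T
```

```text
37.55 [-0.00033044 -0.00040458  0.00063135] [ 43.5   6.3 117.2 -51.9  41.9  -1.1]
blade n 443 dyaw -0.57 lat@112 mm 1.23 wid [30.1 28.9 28.  29. ] tip 0.1762 z@112 -0.0448 pitch -0.17
blade n 263 dyaw 0.01 lat@112 mm -0.4 wid [30.9 30.1 28.7 29.1] tip 0.1754 z@112 -0.0427 pitch -0.33
orig:
blade n 885 dyaw 0.22 lat@112 mm -0.32 wid [56.7 55.9 57.4 57.8] tip 0.1895 z@112 -0.0444 pitch -0.49
blade n 559 dyaw 1.65 lat@112 mm 0.34 wid [53.4 57.6 54.5 56.1] tip 0.1892 z@112 -0.043 pitch -0.32
01:35:24
```

```bash
python3 -W ignore - <<'E'
from h import *
def z(zz,v,f=None):
    p,o=knife_at([*KN[:2],zz],KN[2],0,B);return r.servo_line(p,o,max_speed=v,until_force=f)
print(z(.052,.1,8),np.round(r.get_force(),1)); print(z(.0435,.02,5),np.round(r.get_force(),1),r.get_eef_pos(),r.get_time())
r.grip(.05);print(r.get_finger_gap(),r.get_time())
K,R=toolR(KN[2],0,B);p=np.array(r.get_eef_pos());r.servo_line(list(p-R[:,0]*.10),max_speed=.12)
p=np.array(r.get_eef_pos());r.servo_line(list(p+[-.05,0,.12]),max_speed=.25)
print(r.get_time());r.sleep(.3)
im,P=cloud('top');slab_check(P);np.savez('end.npz',im=im,P=P)
im2,P2=cloud('scene')
a=cv2.resize(im2[100:260,240:450],(630,480));b=cv2.resize(im[150:250,170:250],(160,200))
c=np.zeros((480,790,3),np.uint8);c[:,:630]=a;c[:200,630:]=b;save('end.png',c)
for PP in(P,np.load('top0.npz')['P']):
    X,Y,H=PP[...,0],PP[...,1],PP[...,2]
    m=(X>.44)&(X<.58)&(Y>.3)&(Y<.45)&(H>.049)&(H<.06);q=PP[m];print('handle',len(q),q.mean(0).round(4))
for I,PP in((im,P),(np.load('top0.npz')['im'],np.load('top0.npz')['P'])):
    X,Y=PP[...,0],PP[...,1];hs=cv2.cvtColor(I,cv2.COLOR_RGB2HSV);m=(X>.55)&(X<.72)&(Y>.3)&(Y<.45)&(hs[...,1]<60)
    c_=cv2.minAreaRect((PP[m][:,:2]*1000).astype(np.float32));print('blade',m.sum(),np.round(c_[0],1),np.round(c_[1],1),round(c_[2],1),np.median(PP[m][:,2]).round(4))
E
```

```text
False [-0.   0.2 -1.9]
True [-0.1 -0.5  2.8] [0.53194535 0.37915623 0.03184243] 38.725
0.04959136359654618 39.1
40.75
turned 1054 [array([-45.1,  55.1]), array([99.9, 99.4]), np.float64(11.3)] tilt deg [ 0.12 -0.22] z 0.0399
done 1070 [array([ 58.9, -66.5]), array([ 99.5, 101. ]), np.float64(89.7)] tilt deg [ 0.   -0.14] z 0.0399
handle 286 [0.5074 0.3831 0.054 ]
handle 278 [0.5075 0.3835 0.0537]
blade 414 [624.1 364.3] [ 30.6 135. ] 81.0 0.0018
blade 424 [623.7 364.8] [ 31.7 135.6] 79.6 0.0016
```

View pics/end.png

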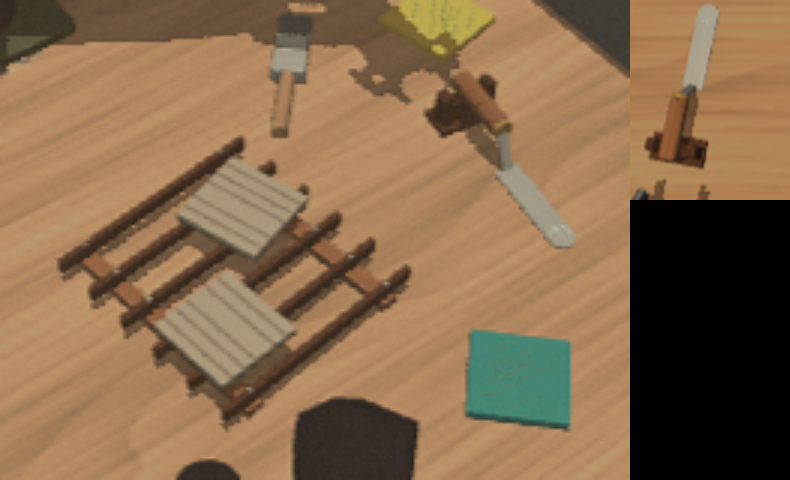

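Both slabs lie flat with the pale face up. The knife is back in its rest with the blade flat, within 1 mm of where it was, and the robot is clear.

```bash
python3 -c "
from station import r
print(r.sign_off(), r.get_time())"
```

```text
the job is handed in; nothing more can be done
the job is handed in; nothing more can be done
```

The slab is turned: it lies flat across the battens on the empty half, pale face up, and the knife is back in its rest. I handed in at about 41 s of the 58 s allowed. It took several strokes of the knife, not the single brisk turn you asked for.

**How it went**
- **First stroke:** the slab went over pale side up, but its low edge caught between the middle battens and it leaned at about 32–36°.
- **Trying to free it:** I lifted it with the blade from the +y end, then from the -y end, and neither freed it. During the second try the knife slipped about 6° in the grip, which I allowed for from then on. The slab then tipped back, dark side up and leaning.
- **Second stroke:** rolling the knife about 45° with a sideways sweep turned it over flat.

**Last checks**
- **Turned slab:** tilt is about 0.2°, its top is at 40 mm and it is centred at about (-45, 55) mm in the rack's frame. It is turned about 11° from square with the battens.
- **Finished slab:** it is within about 1 mm of where it started.
- **Knife:** the handle is within 0.5 mm of its first position and the blade centre within about 0.7 mm. The blade's measured direction differs by about 1.4°, partly measurement noise. The blade is flat on the bench.
- **Contact:** only the knife was meant to touch the slab, and I planned every move to keep the fingers clear. I had no sensor to confirm that nothing brushed it. Every force reading was under 6 N, but I did not record forces or joint speeds during the fast strokes.

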